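# Refit the rotor and the front guard of a desk fan after cleaning

### The arm

A 6-joint arm with a two-finger parallel gripper is mounted at the origin on the work surface; the furniture and walls round the work are solid. World frame = base frame: x ahead of the robot, y to its left, z up, the work surface at z = 0. Lengths are in mm, angles in rad, forces in N, time in s.
With the tool pointing down it reaches from about 350 to 1000 mm from the base axis. Payload 7.1 kg.
Tool frame: the origin (TCP) lies on the front face of the gripper's body, between the roots of the fingers; the fingertips stand 73 mm ahead of it and the grasp point (between the pads) lies 54 mm ahead of it; x points along the fingers, y is the direction in which the jaws open and shut, and the axes are right-handed (so a half turn about x gives the same grasp; the last joint's range is limited). The gripper opens to 85 mm and grips with 20 to 120 N. Pads are 22 mm wide; open, the fingers measure 114 mm over their backs; the gripper's body (76 mm by 85 mm) begins 54 mm behind the grasp point. The pads swing forward as they close: fully open they stand 13 mm farther back than shut.
Start: joints at [1.296, 0.423, 1.63, -0, 1.089, -0.019], TCP at [158.106, 604.655, 303.919] pointing down, gripper open.
Joint ranges: [-3, 3], [-0.9, 2.11], [0.09, 2.58], [-1.31, 4.45], [0.11, 2.69], [-2.54, 2.54]. Speed limits (rad/s): [2.39, 2.39, 3.01, 3.14, 3.14, 3.14].

### API

Orientations are given as a unit quaternion [w, x, y, z].
In Python, from bench import get_obs, get_image, camera_info, robot, finder gives the robot as it stands.
- The arm moves only by the shell command python3 -m pendant 'ROWS' [FORCE]. ROWS is JSON, a list that holds one entry, the list of rows, each a list of 5 numbers: the shift along the tool's x, y, z each as a share of 0.4 m, from -1 to 1, then the turn about the tool's x as a share of 90 degrees, from -1 to 1, then the gripper command: -1 is shut, 1 is fully open, values between are in proportion. A call has 1 to 12 rows; each row is the pose to reach, as a shift and turn from the pose measured when the call began, along the tool's axes at that moment; what a row does not reach only later rows make up. A row lasts 1/10 s, in which the tool goes at most 50 mm and 8.59 degrees, less where a joint would pass 70% of its speed; a pose out of reach is approached as far as the arm can. A call with a number of a shift or a turn outside -1 to 1 is refused whole. A call with a gripper value outside its range is refused whole. The fingers move at their own pace and stop on an object; FORCE is the grip in N (left out, the last holds). Time passes only in rows, so rows that repeat a pose let the fingers close. It gives the time, the measured TCP pose, the force and the opening at its end, in the units of the state.
- get_obs(): the state, without advancing time (a new reading comes with each control period).
- get_image(name): name is "scene" or "top" or "wrist"; returns (picture, depth): 400x640x3 uint8, blue, green, red; 400x640 float32, mm along the optical axis (not along the pixel's ray), 0 where there is no reading.
- camera_info(name): a dict with "camera_matrix" (3x3 intrinsics, pixels), "R" (3x3) and "t" (3): a world point X has camera coordinates R X + t. Camera axes: x right, y down, z forward; pixel columns grow to the right and rows downward; lengths in mm; the calibration is good to about 2 mm. A picture is of the moment at which its call begins: read the wrist's pose just before it. camera_info takes no time and is no camera call; for the wrist camera it gives the pose at the moment of the call.
- robot.sign_off(): hands the job in, once; it reports no verdict.
Trained networks look in the newest picture that a camera, given by its name, has taken for a name from the list of things; names that differ only in an ending like _2 or _b are one class to them, and where a whole thing is asked for, a point or a joint stands for the part that bears it (a point fixed in the world has none). Each returns a list of dicts, best first, with "score" (0 to 1); they miss things now and then, are a little off and sometimes report something else, mostly with a low value. They report only what shows in the picture. A call takes as long as a camera call.
- finder.search_frame(camera, query): "pixel" ([column, row] in pixels, amid what is visible of it).
- finder.regions_of(camera, query): "region" (400x640 bool, what is visible of it) and "pixel" ([column, row] in pixels, amid what is visible of it).
- finder.landmark_of(camera, query): "pixel" ([column, row] in pixels: a listed point, or the origin of a listed thing).
The state is a dict: "t": time; "joint_positions": joint angles; "dq": joint speeds; "effort": joint torques, N m; "eef_pos": TCP position; "tcp_rot": TCP orientation; "ft_force": force on the tool from outside, world axes, zero at the start; "ft_torque": the same for the moment, N m; "gripper_width": finger opening in mm.
Only numpy, scipy, OpenCV 4.12 (cv2) and the standard library are available. Lean on these libraries where they do the work, as an engineer would, in place of code of your own. Each camera call takes 0.05 s, during which the arm holds its last target.

### The job

The desk fan has been taken apart for cleaning. Put the bladed rotor on the motor's toothed drive, turning it until the teeth mesh, and push it fully home past the click; then set the front guard on the fan's ring and turn it clockwise to its stop, so that its four hooks lock behind the ring's four lugs. Leave the mug, the card index box and the stapler where they are.

Things in the scene. Friction and masses are not known exactly. Their poses are not given: they have to be found in the camera images.
- fan: White desk fan, fixed on the desk; origin under the middle of its round foot (122 mm across), +x = its back. Its head leans back: the motor axis stands 30 degrees from vertical, its outer end leaning to the fan's front (-x), which is turned towards the front right of the desk (yaw about 25 to 60 degrees). The head is a wire basket with a ring round its mouth, its lowest edge about 100 mm above the desk.
- drive_seat (a point): Centre of the aluminium drive flange (52 mm across) in the fan's mouth. z = motor axis, out of the fan, the way the rotor comes off; x = through the middle of one drive tooth. On the flange stands a black collar: root 28 mm across, cone top at 21 mm, five round-crested teeth 72 degrees apart, 8 mm wide, 16 mm high, 40 mm across the tips.
- drive: The drive, same frame as drive_seat: it stands at any angle and turns about the motor axis with a friction of 0.06 Nm. Between its teeth sit five sprung steel detent balls, their middles 8.5 mm above the flange; pushing the rotor's teeth past them takes about 11 N along the axis, and then they pull it home.
- rotor_mid (a point): Rotor (grey plastic, 120 g, 62 mm high, 130 mm across its five blades), nose up on the desk. The point is on its axis, 31 mm above the hub's underside; z = axis, hub to nose; x = through the middle of one blade. Fully home, the hub's underside lies on the drive flange: this point 31 mm from drive_seat along z; resting tooth on tooth it is 16 mm higher.
- rotor: The rotor; origin on the axis at the hub's underside, axes as rotor_mid. Hub 54 mm across, 28 high; socket below, 22 mm deep, with five inward teeth (8 mm wide, 5 high, 32 mm between the tips) midway between the blades. It meshes with the middle of each blade over a drive tooth, within about 7 degrees. Blades lie 4 to 26 mm above the underside.
- rotor_nose (a point): Middle of the rotor's nose, on the axis, 46 mm above the hub's underside; frame as rotor_mid. The nose is a round cylinder 34 mm across, from 30 to 62 mm above the underside, to be gripped across in any direction.
- guard_seat (a point): Centre of the front face of the fan's ring (168 mm outside, 152 mm inside diameter, 8 mm deep), on the motor axis 32 mm beyond drive_seat. z = motor axis outwards; x = up the slope. Four lugs stand out from the ring at +x, +y, -x, -y: 16 mm wide, reaching 92 mm from the axis, 1 to 5 mm behind the front face.
- guard_home (a point): Where guard_mid lies when the guard is home: on the motor axis, 29 mm beyond guard_seat; axes as guard_seat. Locked, the guard's grip bar lies along this x or y axis (the hooks are four-fold, either will do).
- guard_mid (a point): Front guard (white rim, grey wire dome, 160 g, 196 mm across, 80 mm high), dome up on the desk on its four hooks. The point is on its axis, 40 mm above the hooks' underside; z = axis, outwards; x = along its grip bar. The rim's underside, 29 mm below this point, comes to rest on the ring's face. The hooks have 3 mm of play round ring and lugs.
- guard: The guard; origin on the axis at the hooks' underside, axes as guard_mid. Hooks at +x, +y, -x, -y, 26 mm wide, with lips that pass the ring only between its lugs: set it on with its x axis 25 to 65 degrees anticlockwise of the fan's x or y axis (seen from in front); turned clockwise, the lips go behind the lugs until stops meet them at 0 degrees.
- guard_bar (a point): Middle of the guard's grip bar, on the axis, 66 mm above the hooks' underside; frame as guard_mid. The bar is 52 mm long (x), 16 mm thick (y) and stands from 50 to 80 mm above the hooks' underside, on a centre plate 56 mm across.
- mug_mid (a point): Green and white mug, 101 mm high, at half its height; not to be moved.
- card_box_mid (a point): Closed blue card index box, 113 x 156 x 97 mm, at its middle; not to be moved.
- stapler_mid (a point): Stapler, 36 x 141 x 47 mm, in front of the fan, at its middle; not to be moved.

How it is judged (in metres and radians):
On the way, in this order (a step that is already met when the one before it is completed fails the run):
1. the rotor is meshed with the drive and fully home, while the guard is still off the fan (z of rotor_mid in the frame of drive_seat between 0.027 and 0.0335 m and x of rotor_mid in the frame of drive_seat between -0.006 and 0.006 m and y of rotor_mid in the frame of drive_seat between -0.006 and 0.006 m and z of rotor_nose in the frame of drive_seat above 0.04 m and angle between the z axis of rotor_mid and the z axis of drive_seat, either way round below 0.08 rad and distance between guard_mid and guard_home above 0.05 m), for 0.2 s.
2. the guard is on the ring and turned until its hooks are locked behind the lugs (distance between guard_mid and guard_home below 0.009 m and z of guard_mid in the frame of guard_seat below 0.033 m and angle between the z axis of guard_mid and the z axis of guard_seat, either way round below 0.06 rad and (angle between the x axis of guard_mid and the x axis of guard_seat, either way round below 0.15 rad or angle between the x axis of guard_mid and the x axis of guard_seat, either way round above 1.42 rad)), for 0.2 s.
At the end, for the whole second after the job is handed in: Rotor meshed and home: hub on the drive flange within 2.5 mm, within 6 mm of the motor axis, square within 0.08 rad. Guard within 9 mm of guard_home (4 mm along the axis), square within 0.06 rad, turned to within 0.15 rad of locked. Both released and at rest; mug, box and stapler in place (all of step 2 and z of rotor_mid in the frame of drive_seat between 0.027 and 0.0335 m and x of rotor_mid in the frame of drive_seat between -0.006 and 0.006 m and y of rotor_mid in the frame of drive_seat between -0.006 and 0.006 m and z of rotor_nose in the frame of drive_seat above 0.04 m and angle between the z axis of rotor_mid and the z axis of drive_seat, either way round below 0.08 rad and linear speed of each of rotor, guard below 0.03 m/s); the robot touches nothing.
It fails at once if the mug is pushed more than 25 mm away (distance of mug_mid from where it was at the start of the episode above 0.025 m).
It fails at once if the card index box is pushed more than 25 mm away (distance of card_box_mid from where it was at the start of the episode above 0.025 m).
It fails at once if the stapler is pushed more than 25 mm away (distance of stapler_mid from where it was at the start of the episode above 0.025 m).
It also fails if it takes over 64 s, if anything falls off the work surface, if the arm or the gripper's body presses on something with over 40 N, if the wrist force passes 120 N, or if a joint passes its speed limit or range.

## Working session

There is one attempt and no reset: what is moved stays moved. The work goes in short steps, Python scripts to look and compute and a shell command to move; the robot and the scene stay as the last step left them, time stands still between calls to the robot, and variables do not carry over. Pictures are saved under pics/ and viewed, and the job is handed in when it is done.

```bash
ls -la; mkdir -p pics; cat > h.py <<'E'
import numpy as np,cv2
from bench import get_obs,get_image,camera_info,robot,finder
from scipy.spatial.transform import Rotation as Ro
def R_of(o):
    w,x,y,z=o['tcp_rot'];return Ro.from_quat([x,y,z,w]).as_matrix()
def unproj(ci,px,d):
    K=np.array(ci['camera_matrix']);R=np.array(ci['R']);t=np.array(ci['t']).ravel()
    p=np.linalg.inv(K)@np.array([px[0],px[1],1.])*d
    return R.T@(p-t)
def proj(ci,X):
    K=np.array(ci['camera_matrix']);R=np.array(ci['R']);t=np.array(ci['t']).ravel()
    c=K@(R@np.asarray(X)+t);return c[:2]/c[2]
def cloud(ci,D):
    K=np.array(ci['camera_matrix']);R=np.array(ci['R']);t=np.array(ci['t']).ravel()
    v,u=np.mgrid[:D.shape[0],:D.shape[1]]
    P=np.stack([(u-K[0,2])/K[0,0]*D,(v-K[1,2])/K[1,1]*D,D],-1)
    W=(P-t)@R; W[D<=0]=np.nan
    return W
E
python3 - <<'E'
from h import *
o=get_obs();print(o);print(R_of(o))
for n in ['scene','top','wrist']:
    ci=camera_info(n);I,D=get_image(n);cv2.imwrite(f'pics/{n}0.png',I);np.savez(f'{n}0.npz',I=I,D=D,**{k:np.array(ci[k]) for k in ['camera_matrix','R','t']})
    print(n,-np.array(ci['R']).T@np.array(ci['t']).ravel(),np.array(ci['R'])[2])
    for q in ['fan','drive','rotor','guard','drive_seat','guard_seat','rotor_mid','guard_mid','mug_mid','card_box_mid','stapler_mid']:
        r=finder.landmark_of(n,q)
        print(q,[(np.round(a['pixel'],1),round(a['score'],2)) for a in r[:2]])
E
```

```text
total 12
drwxr-xr-x  3 agent agent 4096 Dec  6 23:19 .
drwxr-xr-x 23 root  root  4096 Dec  6 23:19 ..
drwxr-xr-x  2 agent agent 4096 Dec  6 23:19 pics
{'t': 0.0, 'joint_positions': array([ 1.29598980e+00,  4.23859169e-01,  1.63073935e+00,  8.99890363e-06,
        1.08859652e+00, -1.90085672e-02]), 'dq': array([ 0.0006642 , -0.00029194, -0.00138238,  0.00104442,  0.00028756,
        0.00265338]), 'effort': array([ 2.29602538e-04, -5.57384205e+01, -2.81742740e+01, -5.01998204e-05,
        7.39333977e-03,  1.11822922e-05]), 'eef_pos': array([157.98967326, 604.22657389, 303.11477233]), 'tcp_rot': array([ 0.70124505,  0.08963329,  0.70141648, -0.09075332]), 'ft_force': array([ 0.38617561, -0.09886639, -0.00939858]), 'ft_torque': array([ 0.0213629 ,  0.01372199, -0.00527913]), 'gripper_width': 85.11500386487849}
[[-4.42495662e-04  2.53021170e-01  9.67460641e-01]
 [-1.54008799e-03  9.67459416e-01 -2.53021554e-01]
 [-9.99998716e-01 -1.60193546e-03 -3.84217294e-05]]
scene [ 252.47885965 -578.95477689  732.62878519] [ 0.30668844  0.64736638 -0.6977528 ]
fan [(array([336. , 221.9]), 0.65)]
driv
[... 705 characters left out ...]
2, 175.8]), 0.87)]
rotor [(array([213.8, 234.4]), 0.88)]
guard [(array([409.8, 248.3]), 0.71)]
drive_seat [(array([298.6, 175.5]), 0.88), (array([214.7, 233.9]), 0.56)]
guard_seat [(array([302.9, 175.4]), 0.71), (array([206.4, 234.2]), 0.55)]
rotor_mid [(array([209.9, 235.9]), 0.74)]
guard_mid [(array([412.9, 246.5]), 0.91)]
mug_mid [(array([384.1, 155.1]), 0.85)]
card_box_mid [(array([385. , 156.8]), 0.69), (array([294.6, 175.7]), 0.44)]
stapler_mid [(array([321.4, 263.2]), 0.9)]
wrist [ 77.53144099 625.34702676 373.95358905] [ 0.30956109 -0.08051065 -0.94746502]
fan []
drive []
rotor []
guard []
drive_seat []
guard_seat []
rotor_mid []
guard_mid []
mug_mid []
card_box_mid []
stapler_mid []
```

View pics/scene0.png

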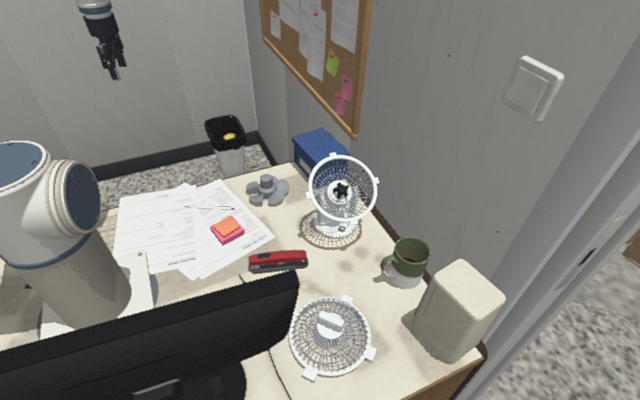

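View pics/top0.png

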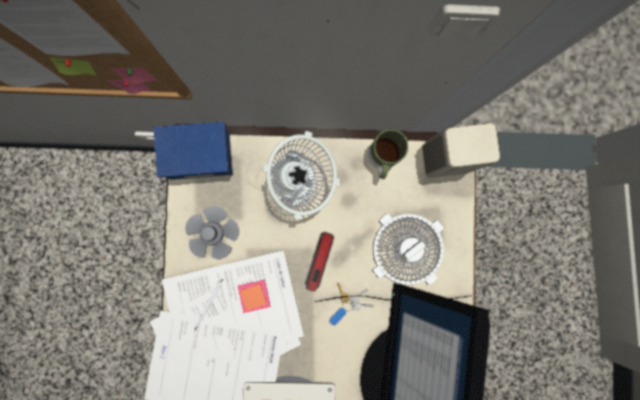

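View pics/wrist0.png

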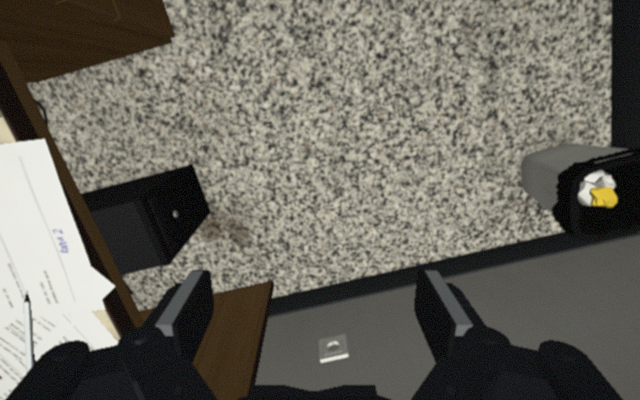

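```bash
python3 - <<'E'
from h import *
S={}
for n in ['scene','top']:
    z=np.load(n+'0.npz');S[n]=(z,cloud(z,z['D']))
px={'scene':dict(drive=(339.1,194.2),rotor=(267,186),rn=(265,180),guard_bar=(330,318),mug=(403,267),stapler=(278,258),box=(320,150)),
'top':dict(drive=(298,175),rotor=(211,234),guard_bar=(412,248),mug=(386,152),stapler=(320,262),box=(193,150))}
for n in px:
    for k,(u,v) in px[n].items():
        print(n,k,S[n][1][int(v),int(u)].round(0))
W=S['top'][1]; 
z=np.load('top0.npz')
cv2.imwrite('pics/topcrop.png',cv2.resize(z['I'][100:300,140:480],None,fx=2.35,fy=2.35,interpolation=cv2.INTER_CUBIC))
z=np.load('scene0.npz')
cv2.imwrite('pics/scenecrop.png',cv2.resize(z['I'][120:390,220:440],None,fx=2.2,fy=2.2,interpolation=cv2.INTER_CUBIC))
E
```

```text
scene drive [574. -21. 134.]
scene rotor [452. 179.  39.]
scene rn [449. 180.  62.]
scene guard_bar [ 428. -277.   80.]
scene mug [ 627. -233.   78.]
scene stapler [394. -72.  40.]
scene box [628. 203.  98.]
top drive [584.  -8. 148.]
top rotor [454. 186.  64.]
top guard_bar [ 436. -268.   80.]
top mug [ 661. -214.   25.]
top stapler [396. -63.  46.]
top box [638. 226.  96.]
```

View pics/topcrop.png

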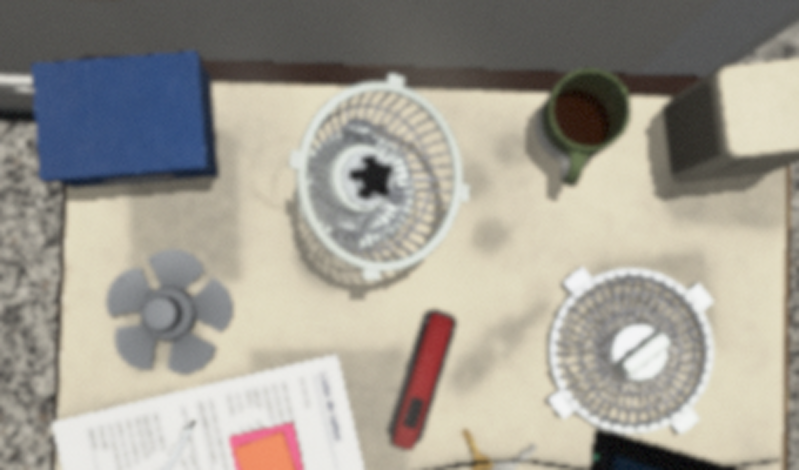

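View pics/scenecrop.png

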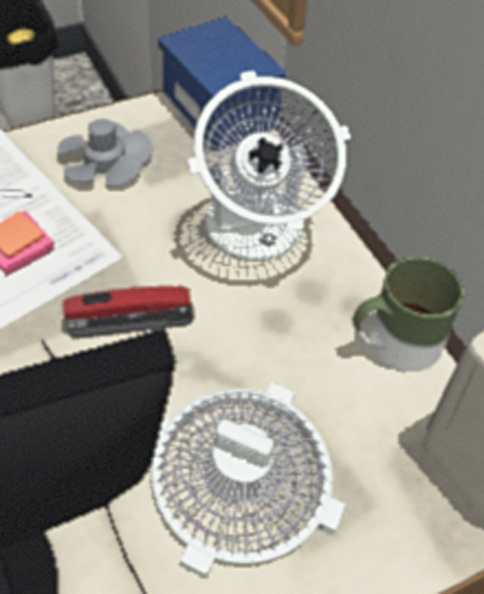

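```bash
python3 - <<'E'
from h import *
from scipy.optimize import least_squares
z=np.load('top0.npz');s=np.load('scene0.npz')
Ct=cloud(z,z['D']);Cs=cloud(s,s['D'])
# wall / desk extents
for u in (250,300,350): print('wall',[tuple(Ct[v,u].round(0)) for v in (60,100,125,133,138)])
print('scene wall',Cs[60,450].round(),Cs[60,180].round(),Cs[30,30].round(), 'screen',Cs[330,200].round(), 'speaker',Cs[290,470].round(),'rubber',Cs[65,105].round())
lugs_t=[(308.9,134),(338.7,181.7),(298.3,215.7),(266.4,168)]
lugs_s=[(333,154.5),(376,179.5),(308.6,195)]
for C,L in ((Ct,lugs_t),(Cs,lugs_s)):
    for u,v in L:
        w=C[int(v)-2:int(v)+3,int(u)-2:int(u)+3].reshape(-1,3); w=w[w[:,2]>90]
        print((u,v),w.mean(0).round(0) if len(w) else None,len(w))
# fit circle of ring pts: outer ellipse from projecting model; use depth pts white within region z>90
def pts(C,I,box):
    u0,u1,v0,v1=box
    c=C[v0:v1,u0:u1].reshape(-1,3);i=I[v0:v1,u0:u1].reshape(-1,3).astype(int)
    m=(i.min(1)>190)&(c[:,2]>90)&(c[:,2]<260)
    return c[m]
P=np.vstack([pts(Ct,z['I'],(255,345,125,225))-0,pts(Cs,s['I'],(300,385,145,230))])
print(len(P))
def res(p):
    c=p[:3];yaw=p[3];n=np.array([-np.cos(yaw)*.5,-np.sin(yaw)*.5,np.cos(np.pi/6)])
    d=P-c;h=d@n;r=np.linalg.norm(d-np.outer(h,n),axis=1)
    return np.hypot(h,r-80)
best=None
for y0 in (.5,.75,1.):
  f=least_squares(res,[560,-25,175,y0],loss='cauchy',f_scale=4)
  print(f.x,np.degrees(f.x[3]),f.cost,np.median(res(f.x)))
E
```

```text
wall [(np.float64(774.0), np.float64(83.0), np.float64(285.0)), (np.float64(775.0), np.float64(114.0), np.float64(24.0)), (np.float64(774.0), np.float64(145.0), np.float64(-237.0)), (np.float64(700.0), np.float64(114.0), np.float64(3.0)), (np.float64(688.0), np.float64(114.0), np.float64(1.0))]
wall [(np.float64(775.0), np.float64(-7.0), np.float64(293.0)), (np.float64(774.0), np.float64(-6.0), np.float64(42.0)), (np.float64(774.0), np.float64(-4.0), np.float64(-216.0)), (np.float64(705.0), np.float64(-7.0), np.float64(-0.0)), (np.float64(660.0), np.float64(-10.0), np.float64(164.0))]
wall [(np.float64(774.0), np.float64(-97.0), np.float64(304.0)), (np.float64(775.0), np.float64(-122.0), np.float64(55.0)), (np.float64(774.0), np.float64(-148.0), np.float64(-193.0)), (np.float64(709.0), np.float64(-129.0), np.float64(2.0)), (np.float64(697.0), np.float64(-130.0), np.float64(1.0))]
scene wall [775. -57. 442.] [ 395. 1496. -107.] [-203. 1497.  125.] screen [ 216. -339.  320.] speaker [ 650. -374.  178.] rubber [135. 537. 299.]
(308.9, 134) [670. -26. 154.] 23
(338.7, 181.7) [579. -93. 110.] 15
(298.3, 215.7) [500. -11. 154.] 25
(266.4, 168) [591.  55. 196.] 25
(333, 154.5) [602.  74. 180.] 25
(376, 179.5) [670. -28. 154.] 20
(308.6, 195) [497. -12. 153.] 23
2036
[587.77208122 -22.73273042 152.6392827   -4.80751685] -275.45042555616976 33488.83866344531 5.632284629626183
[571.35723572 -17.18821054 157.53758321   1.50191759] 86.05353914643769 44473.35695715634 11.423810394177746
[571.25996213 -17.06159275 157.45685099   1.50216482] 86.06770447045221 44470.692403438814 11.474420206658603
```

```bash
python3 -m pendant '[[[0,0.92,-0.4,0,1],[0,0.92,-0.4,0,1],[0,0.92,-0.4,0,1],[0,0.92,-0.4,0,1],[0,0.92,-0.4,0,1],[0,0.92,-0.4,0,1],[0,0.92,-0.4,0,1],[0,0.92,-0.4,0,1],[0,0.92,-0.4,0,1],[0,0.92,-0.4,0,1],[0,0.92,-0.4,0,1],[0,0.92,-0.4,0,1]]]'
python3 - <<'E'
from h import *
o=get_obs();print(o['t'],o['joint_positions'].round(3),o['eef_pos'].round(1));print(R_of(o).round(3))
E
```

```text
t: 3.0
eef_pos: [97.0, 1000.5, 304.8]
tcp_rot: [0.701, 0.09, 0.701, -0.09]
ft_force: [-0.3, 0.4, 0.0]
gripper_width: 85.6
3.0 [ 1.462  1.151  0.28  -0.     1.711  0.148] [  97.  1000.5  304.8]
[[ 0.     0.254  0.967]
 [-0.     0.967 -0.254]
 [-1.     0.     0.   ]]
```

```bash
python3 -m pendant '[[[0,0.4,-0.1,0,1],[0,0.4,-0.1,0,1],[0,0.4,-0.1,0,1],[0,0.4,-0.1,0,1],[0,0.4,-0.1,0,1]]]'
python3 - <<'E'
from h import *
o=get_obs();print(o['t'],o['joint_positions'].round(3),o['dq'].round(2),o['eef_pos'].round(1));print(R_of(o).round(3))
E
```

```text
t: 3.5
eef_pos: [88.6, 1032.4, 287.5]
tcp_rot: [0.701, 0.105, 0.702, -0.075]
ft_force: [0.7, 0.1, 0.5]
gripper_width: 85.4
3.5 [1.474 1.261 0.086 0.    1.751 0.159] [ 0.01  0.02 -0.    0.   -0.01  0.01] [  88.6 1032.4  287.5]
[[ 0.004  0.253  0.967]
 [ 0.043  0.966 -0.253]
 [-0.999  0.042 -0.007]]
```

```bash
python3 -m pendant '[[[0,1,-0.17,0,1],[0,1,-0.17,0,1],[0,1,-0.17,0,1],[0,1,-0.17,0,1],[0,1,-0.17,0,1],[0,1,-0.17,0,1]]]'
python3 - <<'E'
from h import *
o=get_obs();print(o['t'],o['joint_positions'].round(3),o['dq'].round(2),o['eef_pos'].round(1));print(R_of(o).round(3))
E
```

```text
t: 4.1
eef_pos: [90.3, 1046.1, 258.7]
tcp_rot: [0.7, 0.118, 0.702, -0.062]
ft_force: [-0.8, 0.2, -0.7]
gripper_width: 85.5
4.1 [1.473e+00 1.289e+00 8.700e-02 1.000e-03 1.685e+00 1.590e-01] [-0.    0.03 -0.    0.   -0.03 -0.  ] [  90.3 1046.1  258.7]
[[ 0.007  0.253  0.967]
 [ 0.079  0.964 -0.253]
 [-0.997  0.079 -0.013]]
```

```bash
cat > s.py <<'E'
from h import *
o=get_obs();R=R_of(o);x=R[:,0]
print(round(o['t'],2),o['joint_positions'].round(3),o['eef_pos'].round(1),'tilt',np.degrees(np.arccos(-x[2])).round(2),'az',np.degrees(np.arctan2(x[1],x[0])).round(1),'y',R[:,1].round(3),'w',round(float(o['gripper_width']),1),'F',o['ft_force'].round(1))
E
python3 -m pendant '[[[0,1,-0.2,0,1]]]' >/dev/null; python3 s.py
python3 -m pendant '[[[0,1,-0.2,0,1]]]' >/dev/null; python3 s.py
python3 -m pendant '[[[0,1,-0.2,0,1],[0,1,-0.2,0,1]]]' >/dev/null; python3 s.py
```

```text
4.2 [1.474e+00 1.293e+00 8.700e-02 1.000e-03 1.650e+00 1.600e-01] [  89.9 1054.   256.1] tilt 6.41 az 84.9 y [0.253 0.961 0.11 ] w 85.5 F [-0.2  0.  -0.4]
4.3 [1.476e+00 1.295e+00 8.700e-02 1.000e-03 1.615e+00 1.620e-01] [  89.2 1061.9  254.4] tilt 8.29 az 85.0 y [0.253 0.957 0.142] w 85.3 F [0.7 0.  0.2]
4.5 [1.478e+00 1.296e+00 8.700e-02 1.000e-03 1.576e+00 1.640e-01] [  87.7 1070.7  254.5] tilt 10.42 az 85.1 y [0.252 0.951 0.178] w 85.7 F [ 0.5 -0.2 -0.2]
```

```bash
cat > g.py <<'E'
import sys
from h import *
o=get_obs();R=R_of(o)
d=(np.array([float(a) for a in sys.argv[1:4]])-o['eef_pos'])
print('d',d.round(1),'dist',np.linalg.norm(d).round(0),'shares',(R.T@d/400).round(3))
E
python3 g.py 33 380 254
```

```text
d [-5.470e+01 -6.907e+02 -5.000e-01] dist 693.0 shares [-0.312 -1.677  0.301]
```

```bash
python3 -m pendant '[[[-0.16,-0.85,0.15,0,1],[-0.16,-0.85,0.15,0,1],[-0.16,-0.85,0.15,0,1],[-0.16,-0.85,0.15,0,1],[-0.16,-0.85,0.15,0,1],[-0.16,-0.85,0.15,0,1],[-0.16,-0.85,0.15,0,1]]]' >/dev/null; python3 s.py;python3 -m pendant '[[[-0.16,-1,0.18,0,1],[-0.16,-1,0.18,0,1],[-0.16,-1,0.18,0,1],[-0.16,-1,0.18,0,1],[-0.16,-1,0.18,0,1],[-0.16,-1,0.18,0,1],[-0.16,-1,0.18,0,1],[-0.16,-1,0.18,0,1]]]' >/dev/null; python3 s.py
```

```text
5.2 [1.473 0.64  1.388 0.002 0.932 0.158] [ 63.4 776.2 255.9] tilt 10.44 az 85.1 y [0.252 0.951 0.179] w 85.3 F [-0.7  0.6  0.7]
6.0 [1.451 0.1   2.272 0.011 0.587 0.129] [ 32.  378.1 245.9] tilt 10.47 az 85.0 y [0.252 0.951 0.179] w 85.2 F [0.6 0.4 1. ]
```

```bash
python3 -m pendant '[[[0,-1,0.18,0,1],[0,-1,0.18,0,1],[0,-1,0.18,0,1]]]' >/dev/null; python3 s.py;for i in 1 2 ; do python3 -m pendant '[[[0,-1,0.18,0,1]]]' >/dev/null; python3 s.py; done
```

```text
6.3 [ 1.42  -0.082  2.563  0.026  0.477  0.084] [ 20.4 231.3 218.5] tilt 10.52 az 85.0 y [0.252 0.951 0.18 ] w 85.6 F [-0.  -0.7  0.5]
6.4 [ 1.409 -0.169  2.582  0.023  0.567  0.075] [ 18.9 206.8 228.8] tilt 9.31 az 85.1 y [0.252 0.954 0.159] w 85.1 F [-0.5 -0.3 -0.7]
6.5 [ 1.395 -0.287  2.58   0.02   0.71   0.066] [ 17.8 184.5 247.7] tilt 7.99 az 85.2 y [0.253 0.958 0.137] w 85.2 F [-0.3  1.2  0.4]
```

```bash
for i in 1 2 ; do python3 -m pendant '[[[0.6,-1,0.18,0,1]]]' >/dev/null; python3 s.py; done
```

```text
6.6 [ 1.387 -0.307  2.581  0.017  0.75   0.06 ] [ 17.9 176.  249.6] tilt 6.74 az 85.2 y [0.253 0.961 0.116] w 85.3 F [-0.   0.7  0.6]
6.7 [ 1.376 -0.326  2.58   0.015  0.793  0.051] [ 18.5 167.7 252.2] tilt 5.43 az 85.4 y [0.253 0.963 0.093] w 85.1 F [0.  0.4 0.2]
```

```bash
for i in 1 2 ; do python3 -m pendant '[[[1,-0.8,0.15,0,1]]]' >/dev/null; python3 s.py; done
```

```text
6.8 [ 1.371 -0.263  2.581  0.013  0.751  0.047] [ 20.7 172.7 242.1] tilt 4.22 az 85.6 y [0.253 0.965 0.072] w 85.7 F [0.6 1.1 0.1]
6.9 [ 1.365 -0.184  2.58   0.012  0.695  0.042] [ 23.5 179.4 229. ] tilt 2.9 az 86.6 y [0.253 0.966 0.05 ] w 85.3 F [-0.4  0.   0.4]
```

```bash
for i in 1 2 ; do python3 -m pendant '[[[1,-0.8,0.15,0,1]]]' >/dev/null; python3 s.py; done
python3 - <<'E'
from h import *
# rotor angle from top image
from scipy.optimize import least_squares
out={}
for n in ['top','scene']:
    z=np.load(n+'0.npz');C=cloud(z,z['D'])
    W=C.reshape(-1,3)
    m=(abs(W[:,0]-452)<90)&(abs(W[:,1]-182)<90)&(W[:,2]>8)&(W[:,2]<70)
    m&=np.hypot(W[:,0]-452,W[:,1]-182)<78
    P=W[m];out[n]=P
    N=P[P[:,2]>50];print(n,len(P),'nose pts',len(N),N.mean(0).round(1),(N[:,:2].min(0)+N[:,:2].max(0))/2)
P=out['top']
def fit(P):
    best=None
    B=P[P[:,2]<32]
    def f(c):
        d=B[:,:2]-c;r=np.hypot(*d.T);a=np.arctan2(d[:,1],d[:,0]);k=(r>32)
        s=np.exp(5j*a[k]).sum();return s
    c=P[P[:,2]>50][:,:2].mean(0)
    s=f(c);return c,np.degrees(np.angle(s))/5,abs(s)
for n in out:print(n,fit(out[n]))
E
```

```text
7.0 [ 1.357 -0.093  2.58   0.01   0.629  0.034] [ 26.8 185.9 212.9] tilt 1.51 az 90.7 y [0.253 0.967 0.025] w 85.0 F [ 0.2  0.2 -0.3]
7.1 [1.347 0.012 2.58  0.008 0.549 0.024] [ 30.6 192.3 193.1] tilt 0.25 az 162.8 y [0.253 0.968 0.   ] w 85.6 F [ 0.2 -0.8  0.1]
top 1761 nose pts 190 [455.5 194.6  61.7] [455.92231136 195.38413298]
scene 834 nose pts 102 [454.2 188.   59.3] [455.22218972 189.82851759]
top (array([455.46847723, 194.60114456]), np.float64(-6.332003049293561), np.float64(404.9445037671518))
scene (array([454.20938868, 187.98445729]), np.float64(-5.020743835893737), np.float64(126.51798012594446))
```

```bash
python3 g.py 420 200 260
```

```text
d [389.4   7.7  66.9] dist 395.0 shares [-0.171  0.265  0.936]
```

```bash
python3 -m pendant '[[[-0.17,0.26,0.95,0,1],[-0.17,0.26,0.95,0,1],[-0.17,0.26,0.95,0,1],[-0.17,0.26,0.95,0,1],[-0.17,0.26,0.95,0,1],[-0.17,0.26,0.95,0,1],[-0.17,0.26,0.95,0,1],[-0.17,0.26,0.95,0,1],[-0.17,0.26,0.95,0,1]]]' >/dev/null; python3 s.py
cat > shot.py <<'E'
import sys
from h import *
n,name=sys.argv[1:3]
ci=camera_info(n);I,D=get_image(n);cv2.imwrite(f'pics/{name}.png',I)
np.savez(f'{name}.npz',I=I,D=D,**{k:np.array(ci[k]) for k in ['camera_matrix','R','t']})
E
python3 shot.py wrist w1; python3 s.py
```

```text
8.0 [ 0.403  0.262  1.994  0.003  0.884 -0.912] [429.6 196.9 261.1] tilt 0.17 az 85.3 y [0.255 0.967 0.003] w 85.3 F [ 0.1 -0.4 -0.8]
8.05 [ 0.403  0.263  1.991  0.003  0.884 -0.913] [431.6 197.3 261.7] tilt 0.26 az 53.4 y [0.255 0.967 0.004] w 85.2 F [3.9 1.5 2.1]
```

View pics/w1.png

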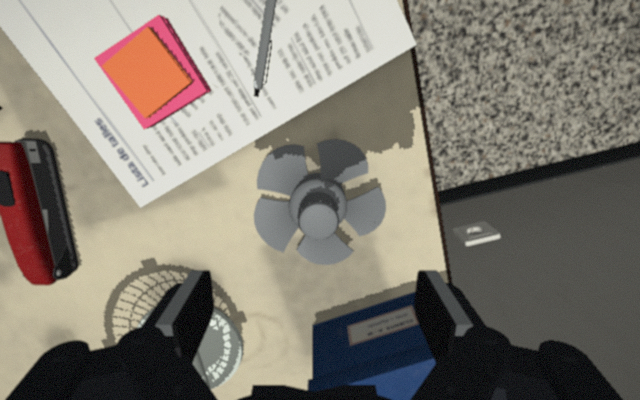

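```bash
python3 - <<'E'
from h import *
z=np.load('w1.npz');C=cloud(z,z['D']);W=C.reshape(-1,3)
m=(np.hypot(W[:,0]-455,W[:,1]-190)<80)&(W[:,2]<75)
print('desk z',np.nanmedian(W[m&(W[:,2]<6)][:,2]))
N=W[m&(W[:,2]>59)];print('nose top',len(N),N.mean(0).round(1),N.min(0).round(1),N.max(0).round(1))
c0=N.mean(0)[:2]
B=W[m&(W[:,2]>6)&(W[:,2]<33)]
# refine centre+angle: maximise 5-fold over centre? use outer radius: blade tips r=65
for c in (c0,):
    d=B[:,:2]-c;r=np.hypot(*d.T);a=np.arctan2(d[:,1],d[:,0])
    for lo,hi in((30,64),(45,64)):
        k=(r>lo)&(r<hi);s=np.exp(5j*a[k]).mean();print(lo,np.degrees(np.angle(s))/5,abs(s),k.sum())
    k=r>30
    h,_=np.histogram(np.degrees(a[k])%360,bins=72,range=(0,360));print(h)
    # gaps at mid radius
    for q in range(0,360,72):
        kk=k&(abs((np.degrees(a)-q+6+36)%360%72-36)<30)
    print('rmax',np.percentile(r,99))
# height vs angle within blade
E
```

```text
desk z -0.05222738977272112
nose top 1158 [454.4 194.4  61.7] [438.7 177.6  59. ] [471.6 210.6  64.2]
30 -6.099476806210708 0.3125196699436388 7475
45 -6.282634203667104 0.30811642519115734 4928
[117 115 113  86  12   0   5  80 103 124 126 124 134 136 129 131 121 113
  40   0   0  49 108 124 135 148 152 160 161 158 163 153 109   5   0   3
  84 133 145 162 171 174 177 172 170 162 151  70   0   0  32 109 141 153
 159 165 164 163 152 147 133  91   5   0  13  80  93 104 102 120 116 118]
rmax 64.0244913868777
```

```bash
python3 g.py 576 -18 345
```

```text
d [ 144.4 -215.3   83.3] dist 272.0 shares [-0.209 -0.428  0.487]
```

```bash
python3 -m pendant '[[[-0.21,-0.43,0.49,-0.57,1],[-0.21,-0.43,0.49,-0.57,1],[-0.21,-0.43,0.49,-0.57,1],[-0.21,-0.43,0.49,-0.57,1],[-0.21,-0.43,0.49,-0.57,1],[-0.21,-0.43,0.49,-0.57,1],[-0.21,-0.43,0.49,-0.57,1],[-0.21,-0.43,0.49,-0.57,1]]]' >/dev/null; python3 s.py
python3 shot.py wrist w2; python3 s.py
```

```text
8.85 [-0.057  0.307  1.7    0.004  1.132 -2.266] [577.3 -20.2 345.8] tilt 0.28 az 50.3 y [-0.594  0.804  0.001] w 85.3 F [-0.5 -0.7 -0.1]
8.9 [-0.056  0.307  1.701  0.004  1.132 -2.264] [576.7 -19.4 345.3] tilt 0.25 az 62.6 y [-0.594  0.805  0.002] w 85.6 F [ 0.1  0.4 -0.7]
```

View pics/w2.png

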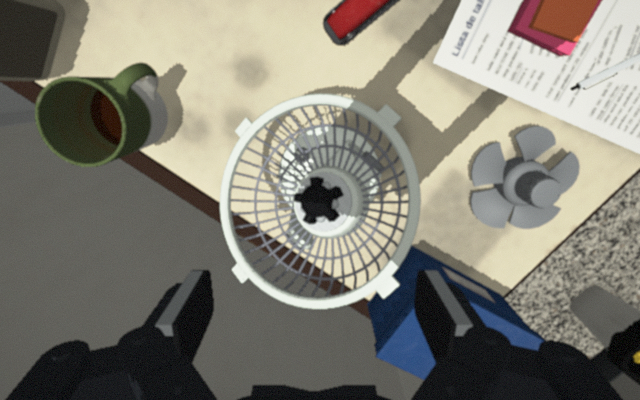

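```bash
cat > fitfan.py <<'E'
from h import *
from scipy.optimize import least_squares
z=np.load('w2.npz');I=z['I'];C=cloud(z,z['D'])
cv2.imwrite('pics/w2c.png',cv2.resize(I[85:315,210:430],None,fx=2.6,fy=2.6,interpolation=cv2.INTER_CUBIC))
W=C.reshape(-1,3);i=I.reshape(-1,3).astype(int)
def frame(yaw,t=np.pi/6):
    zz=np.array([-np.cos(yaw)*np.sin(t),-np.sin(yaw)*np.sin(t),np.cos(t)])
    xx=np.array([np.cos(yaw)*np.cos(t),np.sin(yaw)*np.cos(t),np.sin(t)])
    return np.stack([xx,np.cross(zz,xx),zz],1)
p=np.array([587.8,-20,153,np.radians(84.5),np.pi/6])
for it in range(6):
    F=frame(p[3],p[4]);L=(W-p[:3])@F
    r=np.hypot(L[:,0],L[:,1])
    m=(abs(r-80)<(8 if it<2 else 6))&(abs(L[:,2])<(12 if it<2 else 5))&(i.min(1)>150)
    P=W[m]
    def res(q):
        F=frame(q[3],q[4]);L=(P-q[:3])@F;r=np.hypot(L[:,0],L[:,1])
        return np.r_[L[:,2],np.clip(abs(r-80)-4,0,None)*3]
    f=least_squares(res,p,loss='soft_l1',f_scale=2);p=f.x
print(len(P),p.round(3),'yaw',np.degrees(p[3]),'tilt',np.degrees(p[4]),f.cost)
F=frame(p[3],p[4]);L=(W-p[:3])@F;r=np.hypot(L[:,0],L[:,1])
m=(r>87)&(r<94)&(abs(L[:,2]+2)<6)&(i.min(1)>150)
a=np.degrees(np.arctan2(L[m,1],L[m,0]))
print('lug n',m.sum(),'4fold ang',np.degrees(np.angle(np.exp(4j*np.radians(a)).mean()))/4)
for q in (0,90,180,-90):
    k=abs((a-q+180)%360-180)<20;print(q,k.sum(),np.median(((a[k]-q+180)%360-180)) if k.any() else None)
# drive: dark pixels
dk=(i.max(1)<70)&(r<26)&(L[:,2]>-32-5)&(L[:,2]<5)
print('dark',dk.sum(),L[dk].mean(0),'top z',np.percentile(L[dk,2],[5,50,95]))
ld=L[dk];cent=(ld[:,:2].min(0)+ld[:,:2].max(0))/2;print(cent)
for z0 in (-32,-20,-15):
  mm=ld[(ld[:,2]>z0)]; rr=np.hypot(*mm[:,:2].T);aa=np.arctan2(mm[:,1],mm[:,0]);k=(rr>14.5)&(rr<20.5)
  if k.sum():s=np.exp(5j*aa[k]).mean();print(z0,k.sum(),'tooth angle mod72',np.degrees(np.angle(s))/5,abs(s),np.histogram(np.degrees(aa[k])%360,36,(0,360))[0])
np.savez('fan.npz',p=p)
E
python3 fitfan.py
```

```text
4558 [ 5.83926e+02 -1.98090e+01  1.53647e+02  1.47500e+00  5.26000e-01] yaw 84.52308094856824 tilt 30.112554870989158 2641.3040148604227
lug n 338 4fold ang -0.060541258358729
0 149 0.22985991554131147
90 1 -1.6516651792550192
180 99 -0.40078528481421927
-90 89 -0.2332895334858449
dark 1234 [  1.69927574   2.70672587 -14.39892412] top z [-23.73536907 -13.71315088  -9.93166228]
[1.3609789  1.35964042]
-32 361 tooth angle mod72 -0.18507172827785895 0.7518523130857854 [37 31  0  0  0  8 48 42 13  0  0  0  5 51 20  5  0  0  0  0 14 17  4  0
  0  0  0  0 14 29  6  0  0  0  0 17]
-20 263 tooth angle mod72 -0.20390516614370732 0.8007213875835858 [29 15  0  0  0  4 31 29 11  0  0  0  2 32 20  5  0  0  0  0 14 17  4  0
  0  0  0  0 14 19  2  0  0  0  0 15]
-15 11 tooth angle mod72 0.9967464268350381 0.9506459759079632 [1 0 0 0 0 0 0 4 1 0 0 0 0 1 1 0 0 0 0 0 0 1 0 0 0 0 0 0 1 0 0 0 0 0 0 1]
```

```bash
sleep 3; ls pics
```

```text
scene0.png
scenecrop.png
top0.png
topcrop.png
w1.png
w2.png
w2c.png
wrist0.png
```

View pics/w2c.png

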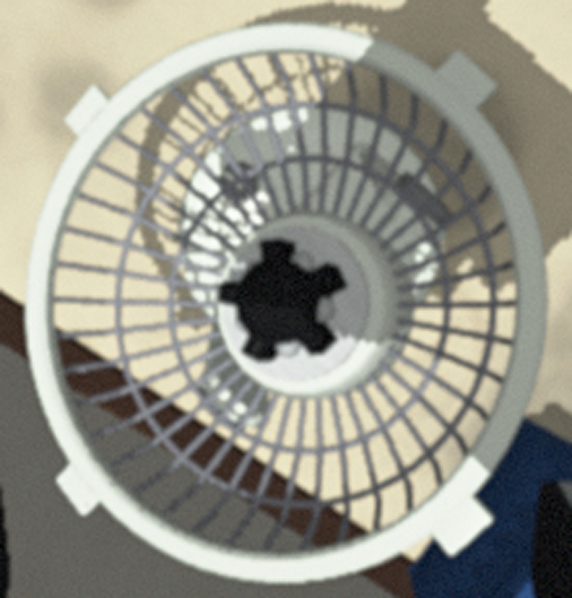

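```bash
cat > star.py <<'E'
from h import *
from fitfan import frame
from scipy.optimize import minimize
z=np.load('w2.npz');I=z['I'].astype(int)
p=np.load('fan.npz')['p'];F=frame(p[3],p[4])
S=6
u0,v0,w,h=285,165,80,75
mask=cv2.resize((I[v0:v0+h,u0:u0+w].max(2)).astype(np.uint8),None,fx=S,fy=S,interpolation=cv2.INTER_CUBIC)<70
n,lab=cv2.connectedComponents(mask.astype(np.uint8));big=1+np.argmax([(lab==k).sum() for k in range(1,n)]);mask=lab==big
K=z['camera_matrix'];R=z['R'];t=z['t'].ravel()
def P2(L):
    X=(p[:3]+L@F.T)@R.T+t;q=X@K.T;q=q[:,:2]/q[:,2:]
    return ((q-[u0,v0]+.5)*S-.5)
def render(a,dx,dy,dz):
    m=np.zeros(mask.shape,np.uint8)
    th=np.linspace(0,2*np.pi,60)
    for zz in np.linspace(-32,-16,9)+dz:
        c=np.stack([14*np.cos(th)+dx,14*np.sin(th)+dy,np.full(60,zz)],1)
        cv2.fillPoly(m,[P2(c).round().astype(np.int32)],1)
        for k in range(5):
            b=a+k*2*np.pi/5
            e=np.linspace(-np.pi/2,np.pi/2,9)
            lx=np.r_[0,16+4*np.cos(e),0];ly=np.r_[-4,4*np.sin(e),4]
            X=np.stack([lx*np.cos(b)-ly*np.sin(b)+dx,lx*np.sin(b)+ly*np.cos(b)+dy,np.full(len(lx),zz)],1)
            cv2.fillPoly(m,[P2(X).round().astype(np.int32)],1)
    return m>0
def cost(q):
    m=render(np.radians(q[0]),q[1],q[2],0);return 1-(m&mask).sum()/(m|mask).sum()
best=min((minimize(cost,[a,0,0],method='Nelder-Mead',options=dict(initial_simplex=[[a,0,0],[a+6,0,0],[a,2,0],[a,0,2]])) for a in (-20,-5,5,20)),key=lambda f:f.fun)
print(best.x,best.fun)
m=render(np.radians(best.x[0]),best.x[1],best.x[2],0)
cv2.imwrite('pics/star.png',np.dstack([mask*255,m*255,mask*0]).astype(np.uint8))
E
python3 star.py 2>&1 | tail -1
```

```text
[ 0.94569974 -0.33737328  1.04631767] 0.14661305289205073
```

View pics/star.png

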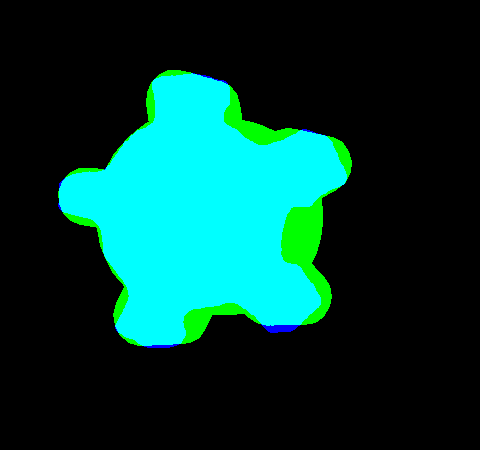

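```bash
python3 g.py 454.5 194.4 190
```

```text
d [-122.2  213.8 -155.3] dist 291.0 shares [0.39  0.611 0.07 ]
```

```bash
python3 -m pendant '[[[0.3,0.611,0.07,0.238,1],[0.3,0.611,0.07,0.238,1],[0.3,0.611,0.07,0.238,1],[0.3,0.611,0.07,0.238,1],[0.39,0.611,0.07,0.238,1],[0.39,0.611,0.07,0.238,1],[0.39,0.611,0.07,0.238,1],[0.39,0.611,0.07,0.238,1]]]' >/dev/null; python3 s.py; python3 g.py 454.5 194.4 108
```

```text
9.7 [ 0.382  0.41   1.995  0.004  0.736 -1.456] [453.  195.3 189.4] tilt 0.17 az 91.3 y [-0.261  0.965  0.003] w 85.5 F [ 0.8 -0.9  1.4]
d [  1.5  -0.9 -81.4] dist 81.0 shares [ 0.203 -0.004  0.003]
```

```bash
python3 -m pendant '[[[0.12,-0.003,0.003,0,1],[0.205,-0.004,0.003,0,1],[0.205,-0.004,0.003,0,1],[0.205,-0.004,0.003,0,-1],[0.205,-0.004,0.003,0,-1],[0.205,-0.004,0.003,0,-1],[0.205,-0.004,0.003,0,-1],[0.205,-0.004,0.003,0,-1],[0.205,-0.004,0.003,0,-1]]]' 70 ; python3 s.py
```

```text
t: 10.6
eef_pos: [455.6, 194.7, 109.3]
tcp_rot: [0.702, -0.092, 0.7, 0.094]
ft_force: [-1.4, -2.0, 13.1]
gripper_width: 31.8
10.6 [ 0.379  0.562  2.014  0.005  0.561 -1.461] [455.6 194.7 109.3] tilt 0.28 az 53.8 y [-0.261  0.965  0.003] w 31.8 F [-1.4 -2.  13.1]
```

```bash
python3 -m pendant '[[[-0.1,0,0,0,-1],[-0.2,0,0,0,-1],[-0.3,0,0,0,-1],[-0.4,0,0,0,-1],[-0.4,0,0,0,-1]]]' >/dev/null; python3 s.py; python3 shot.py wrist w3
```

```text
11.1 [ 0.378  0.271  1.939  0.003  0.917 -1.459] [457.6 195.  275.2] tilt 0.88 az 31.4 y [-0.261  0.965  0.004] w 32.4 F [ 0.5 -0.3 -1.3]
```

View pics/w3.png

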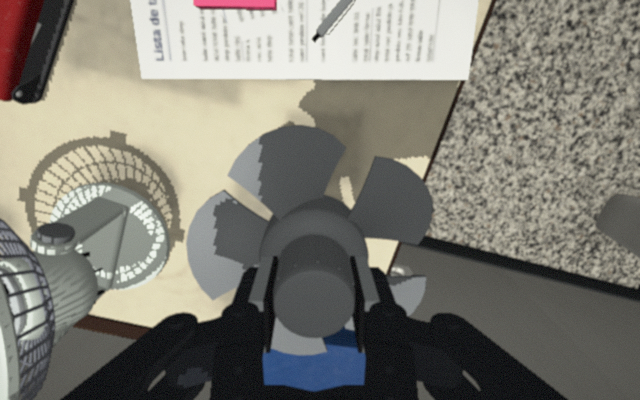

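```bash
cat > inhand.py <<'E'
import sys
from h import *
z=np.load(sys.argv[1]+'.npz');C=cloud(z,z['D'])
o=get_obs();T=o['eef_pos'];R=R_of(o);X=R[:,0]
L=(C.reshape(-1,3)-T)@R  # tool frame
i=z['I'].reshape(-1,3).astype(int)
lat=np.hypot(L[:,1],L[:,2])
m=(lat<90)&(L[:,0]>20)&(L[:,0]<140)
Q=L[m];l=lat[m]
h,e=np.histogram(Q[:,0],60,(20,140));print([(int(a),int(b)) for a,b in zip(e,h) if b>30])
# nose top
def grp(lo,hi,rmax):
    k=(Q[:,0]>lo)&(Q[:,0]<hi)&(l<rmax);return Q[k]
a,b=float(sys.argv[2]),float(sys.argv[3])
N=grp(a-3,a+3,17);print('nose',len(N),N.mean(0).round(1),N.min(0).round(1),N.max(0).round(1))
A=np.c_[N[:,1:],np.ones(len(N))];print('plane nose dx/dy,dx/dz',np.linalg.lstsq(A,N[:,0],rcond=None)[0].round(3))
B=Q[(Q[:,0]>b+4)&(Q[:,0]<b+28)&(l>32)&(l<66)]
c=N.mean(0)[1:]
an=np.arctan2(B[:,2],B[:,1]);hh=np.histogram(np.degrees(an)%360,72,(0,360))[0];print(hh)
s=np.exp(5j*an).mean();print('blade ang in tool (y->z)',np.degrees(np.angle(s))/5)
A=np.c_[B[:,1:],np.ones(len(B))];print('plane blades',np.linalg.lstsq(A,B[:,0],rcond=None)[0].round(3),len(B))
E
python3 inhand.py w3 48 82
```

```text
[(20, 705), (22, 679), (24, 550), (26, 320), (28, 208), (30, 520), (32, 454), (34, 188), (36, 238), (38, 285), (40, 266), (42, 506), (44, 4060), (46, 887), (48, 516), (50, 372), (52, 359), (54, 319), (56, 341), (58, 288), (60, 284), (62, 251), (64, 192), (66, 146), (68, 140), (70, 125), (72, 116), (74, 173), (76, 927), (78, 1111), (80, 632), (82, 855), (84, 2617), (86, 3447), (88, 3461), (90, 3044), (92, 2710), (94, 2418), (96, 1893), (98, 670), (100, 99), (102, 42)]
nose 2850 [46.3  0.3 -3.7] [ 45.  -15.8 -16.8] [51.  16.5 17. ]
plane nose dx/dy,dx/dz [-2.0000e-03 -8.0000e-02  4.5983e+01]
[  0   0  39  76 175 222 173  21   0   0   0   0   5  64   5   0   6  45
 120 168 196 219 165   7   0   0   0   0   0   0   0  27 168 382 523 542
 556 551 548 508 472 413 157   0   0  12  92 329 571 621 629 613 591 521
 522 438 333  45   0   3  60 177 358 474 481 465 450 421 404 347 318 174]
blade ang in tool (y->z) -31.360591937317007
plane blades [ 3.0000e-03 -2.1000e-02  9.1123e+01] 16002
```

```bash
python3 -m pendant '[[[-0.04,0.726,-0.118,0.571,-1],[-0.04,0.726,-0.118,0.571,-1],[-0.04,0.726,-0.118,0.571,-1],[-0.04,0.726,-0.118,0.571,-1],[-0.04,0.726,-0.118,0.571,-1],[-0.04,0.726,-0.118,0.571,-1],[-0.04,0.726,-0.118,0.571,-1]]]' >/dev/null; python3 s.py; python3 g.py 102 1030 310
```

```text
11.85 [ 0.93   0.361  1.768 -0.004  1.002 -0.003] [332.8 464.6 288.1] tilt 0.59 az 35.5 y [0.594 0.804 0.01 ] w 31.8 F [ 0.6 -0.2 -2.7]
d [-230.8  565.4   21.9] dist 611.0 shares [-0.051  0.795 -1.303]
```

```bash
python3 -m pendant '[[[-0.03,0.53,-0.87,0,-1],[-0.03,0.53,-0.87,0,-1],[-0.03,0.53,-0.87,0,-1],[-0.03,0.53,-0.87,0,-1],[-0.03,0.53,-0.87,0,-1],[-0.03,0.53,-0.87,0,-1],[-0.03,0.53,-0.87,0,-1],[-0.03,0.53,-0.87,0,-1]]]' >/dev/null; python3 s.py; python3 g.py 102 1030 310
```

```text
12.65 [ 1.344  0.782  1.018 -0.007  1.338  0.411] [181.4 833.  298.1] tilt 0.47 az 19.9 y [0.594 0.805 0.007] w 32.1 F [ 0.   1.2 -0.9]
d [-79.4 197.   11.9] dist 213.0 shares [-0.03   0.279 -0.452]
```

```bash
python3 -m pendant '[[[-0.03,0.29,-0.46,0,-1],[-0.03,0.29,-0.46,0,-1],[-0.03,0.29,-0.46,0,-1],[-0.03,0.29,-0.46,0,-1],[-0.03,0.29,-0.46,0,-1]]]' >/dev/null; python3 s.py; for i in 1 2 3 ; do python3 -m pendant '[[[0,0.86,-0.51,0,-1]]]' >/dev/null; python3 s.py; done
```

```text
13.15 [ 1.463  1.246  0.086 -0.008  1.797  0.526] [ 100.7 1021.1  302.9] tilt 0.83 az 51.5 y [0.594 0.804 0.014] w 31.9 F [ 7.1 82.2 76.9]
13.25 [ 1.467  1.262  0.098 -0.006  1.762  0.527] [  96.9 1026.8  281. ] tilt 1.18 az 66.4 y [0.591 0.806 0.02 ] w 32.0 F [-0.   1.4 -4.4]
13.35 [ 1.464  1.266  0.091 -0.006  1.738  0.523] [ 100.2 1033.2  280.5] tilt 2.66 az 76.7 y [0.59  0.807 0.043] w 31.6 F [ 1.4  0.1 -0.5]
13.45 [ 1.463  1.269  0.088 -0.006  1.707  0.522] [ 102.3 1040.7  279.5] tilt 4.47 az 79.7 y [0.589 0.805 0.07 ] w 32.4 F [ 0.1  0.5 -0.2]
```

```bash
for i in 1 2 3 4 5 6 ; do python3 -m pendant '[[[0,0.77,-0.64,0,-1]]]' >/dev/null; python3 s.py; done
```

```text
13.55 [ 1.468  1.272  0.087 -0.006  1.672  0.529] [  97.6 1049.4  277.4] tilt 6.39 az 80.8 y [0.59  0.801 0.099] w 31.9 F [ 0.4 -1.3 -0.8]
13.65 [ 1.476  1.275  0.087 -0.007  1.635  0.538] [  90.4 1058.2  275.9] tilt 8.33 az 81.7 y [0.591 0.797 0.128] w 31.9 F [-0.9  0.1  0.1]
13.75 [ 1.483  1.276  0.087 -0.008  1.6    0.546] [  84.  1066.7  275.8] tilt 10.28 az 82.4 y [0.591 0.791 0.156] w 32.1 F [-0.1 -1.2 -1.3]
13.85 [ 1.489  1.276  0.087 -0.009  1.566  0.553] [  78.2 1074.8  277.2] tilt 12.23 az 82.9 y [0.591 0.785 0.185] w 32.1 F [ 0.6 -0.8 -2. ]
13.95 [ 1.495  1.275  0.087 -0.01   1.533  0.559] [  72.6 1082.5  280.2] tilt 14.18 az 83.3 y [0.591 0.778 0.213] w 32.2 F [ 0.1 -0.4 -1.2]
14.05 [ 1.501  1.272  0.087 -0.012  1.501  0.565] [  67.3 1089.9  284.6] tilt 16.12 az 83.6 y [0.591 0.77  0.24 ] w 31.9 F [-0.5 -0.5 -1. ]
```

```bash
for i in 1 2 3 4 5 6 ; do python3 -m pendant '[[[0,0.8,-0.6,0,-1]]]' >/dev/null; python3 s.py; done
```

```text
14.15 [ 1.504  1.269  0.087 -0.012  1.471  0.569] [  64.1 1096.8  290.5] tilt 18.06 az 83.9 y [0.59  0.762 0.267] w 32.0 F [-0.9  0.4 -1.5]
14.25 [ 1.507  1.264  0.087 -0.013  1.442  0.572] [  61.8 1103.3  297.9] tilt 20.0 az 84.2 y [0.589 0.752 0.294] w 32.2 F [ 0.7 -0.5 -1.5]
14.35 [ 1.51   1.258  0.087 -0.014  1.414  0.575] [  59.2 1109.4  306.6] tilt 21.92 az 84.4 y [0.589 0.742 0.32 ] w 31.7 F [ 0.1 -0.8 -2. ]
14.45 [ 1.513  1.251  0.087 -0.015  1.387  0.579] [  56.5 1115.2  316.5] tilt 23.84 az 84.6 y [0.588 0.731 0.346] w 32.0 F [ 0.2  0.6 -1. ]
14.55 [ 1.515  1.244  0.087 -0.016  1.362  0.582] [  53.7 1120.5  327.6] tilt 25.73 az 84.8 y [0.587 0.719 0.371] w 32.0 F [-0.1 -0.6 -1.5]
14.65 [ 1.518  1.235  0.087 -0.017  1.338  0.584] [  51.2 1125.3  340. ] tilt 27.61 az 85.0 y [0.586 0.707 0.395] w 31.9 F [-0.2 -0.2 -0.9]
```

```bash
for i in 1; do python3 -m pendant '[[[0,0.88,-0.46,0,-1]]]' >/dev/null; python3 s.py; done;  python3 -m pendant '[[[0,0.03,-0.015,0,-1]]]' >/dev/null; python3 s.py
```

```text
14.75 [ 1.514  1.225  0.087 -0.013  1.315  0.579] [  54.9 1129.4  353.5] tilt 29.46 az 85.3 y [0.584 0.695 0.419] w 32.1 F [-0.7 -0.2 -0.7]
14.85 [ 1.512  1.22   0.086 -0.013  1.309  0.577] [  57.7 1130.4  360.7] tilt 30.18 az 85.2 y [0.584 0.69  0.428] w 31.8 F [ 0.3  0.9 -0.6]
```

```bash
cat > fr.py <<'E'
from h import *
def frame(yaw,t=np.pi/6):
    zz=np.array([-np.cos(yaw)*np.sin(t),-np.sin(yaw)*np.sin(t),np.cos(t)])
    xx=np.array([np.cos(yaw)*np.cos(t),np.sin(yaw)*np.cos(t),np.sin(t)])
    return np.stack([xx,np.cross(zz,xx),zz],1)
GS=np.array([584.,-19.6,153.5]);F=frame(np.radians(84.5))
DS=GS-32*F[:,2]
E
cat > rt.py <<'E'
import sys
from fr import *
# report rotor in drive frame; optional goal h
o=get_obs();R=R_of(o);T=o['eef_pos']
ALPHA=-31.8; OFF=np.array([107.5,0.2,0.3])  # underside in tool
P=T+R@OFF; zr=-R[:,0]
a=np.radians(ALPHA);bl=R@np.array([0,np.cos(a),np.sin(a)]);b=F.T@bl
ang=(np.degrees(np.arctan2(b[1],b[0]))-1+36)%72-36
L=F.T@(P-DS)
print('t',round(o['t'],2),'under in drive frame',L.round(1),'mesh err deg',ang.round(2),'-> turn share',(ang/90).round(3),'tilt err deg',(np.degrees((F.T@zr)[:2])).round(2),'F along axis',(F.T@o['ft_force']).round(1),'w',round(float(o['gripper_width']),1))
if len(sys.argv)>1:
    h=[float(x) for x in sys.argv[1:]]
    g=np.array(h) if len(h)==3 else np.array([0,0,h[0]])
    d=DS+F@g-P;print('dist',np.linalg.norm(d).round(1),'shares',(R.T@d/400).round(3))
E
python3 rt.py 100
```

```text
t 14.85 under in drive frame [1051.6  634.4 -443.2] mesh err deg -0.22 -> turn share -0.002 tilt err deg [-0.18 -0.37] F along axis [ 0.5 -0.2 -1. ] w 31.8
dist 1342.9 shares [-1.377 -1.437  2.704]
```

```bash
for i in 1 2 3; do python3 -m pendant '[[[-0.34,-0.36,0.68,0,-1],[-0.34,-0.36,0.68,0,-1],[-0.34,-0.36,0.68,0,-1],[-0.34,-0.36,0.68,0,-1],[-0.34,-0.36,0.68,0,-1],[-0.34,-0.36,0.68,0,-1],[-0.34,-0.36,0.68,0,-1]]]' > /dev/null; python3 s.py;  done; python3 rt.py 100
```

```text
15.55 [1.33  0.602 1.303 0.12  0.717 0.325] [177.6 847.1 347. ] tilt 30.25 az 85.2 y [0.584 0.689 0.429] w 31.7 F [ 0.9  0.7 -1.7]
16.25 [ 0.929  0.268  1.873  0.492  0.597 -0.359] [309.1 534.9 331.5] tilt 30.31 az 85.0 y [0.584 0.688 0.43 ] w 32.0 F [ 1.3  0.  -0.8]
16.95 [ 0.218  0.181  2.033  0.677  0.873 -1.146] [440.6 222.4 316.2] tilt 30.33 az 84.6 y [0.584 0.687 0.432] w 32.1 F [ 1.2 -0.5 -0.9]
t 16.95 under in drive frame [278.7 165.7 -48.2] mesh err deg -0.25 -> turn share -0.003 tilt err deg [-0.33 -0.05] F along axis [-0.8 -1.3 -0.6] w 32.1
dist 356.5 shares [-0.375 -0.382  0.713]
```

```bash
python3 -m pendant '[[[-0.12,-0.03,0.06,0,-1],[-0.25,-0.06,0.1,0,-1],[-0.36,-0.1,0.17,0,-1],[-0.375,-0.382,0.713,0,-1],[-0.375,-0.382,0.713,0,-1],[-0.375,-0.382,0.713,0,-1],[-0.375,-0.382,0.713,0,-1],[-0.375,-0.382,0.713,0,-1],[-0.375,-0.382,0.713,0,-1],[-0.375,-0.382,0.713,0,-1]]]' > /dev/null; python3 s.py; python3 rt.py 40; python3 shot.py wrist w4;python3 shot.py scene s4; python3 -c "
import cv2
a=cv2.imread('pics/s4.png')[120:260,240:440];cv2.imwrite('pics/s4c.png',cv2.resize(a,None,fx=4,fy=4,interpolation=cv2.INTER_CUBIC))"
```

```text
17.95 [-0.397  0.433  1.694  0.536  1.236 -1.565] [ 575.5 -109.1  304.6] tilt 30.32 az 84.5 y [0.586 0.686 0.432] w 32.1 F [-0.1 -0.1 -1.3]
t 17.95 under in drive frame [ -1.7  -0.5 100.3] mesh err deg -0.37 -> turn share -0.004 tilt err deg [-0.32 -0.  ] F along axis [-0.7  0.1 -1.1] w 32.1
dist 60.3 shares [ 0.151  0.002 -0.003]
```

View pics/w4.png

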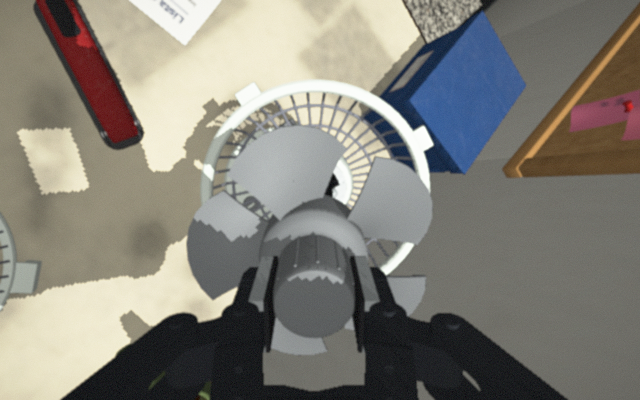

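View pics/s4c.png

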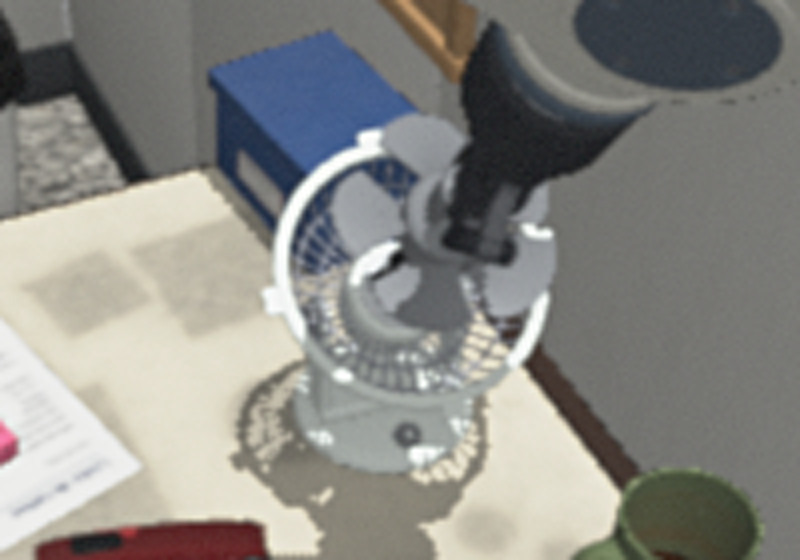

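```bash
python3 inhand.py w4 46 80; python3 - <<'E'
from fr import *
from scipy.optimize import least_squares
z=np.load('w4.npz');C=cloud(z,z['D']);W=C.reshape(-1,3);i=z['I'].reshape(-1,3).astype(int)
p=GS.copy()
for it in range(8):
    L=(W-p)@F;r=np.hypot(L[:,0],L[:,1]);w=8 if it<3 else 6
    m=(abs(r-80)<w)&(abs(L[:,2])<(10 if it<3 else 5))&(i.min(1)>140)
    P=W[m]
    def res(q):
        L=(P-q)@F;r=np.hypot(L[:,0],L[:,1]);return np.r_[L[:,2],np.clip(abs(r-80)-4,0,None)*3]
    f=least_squares(res,p,loss='soft_l1',f_scale=2);p=f.x
print(len(P),p,'shift in F',F.T@(p-GS))
o=get_obs();R=R_of(o);T=o['eef_pos']
L=(W-T)@R
m=(np.hypot(L[:,1],L[:,2])<22)&(L[:,0]>44)&(L[:,0]<47.3)
N=L[m];print('nose top',len(N),np.median(N,0).round(2),N.min(0).round(1),N.max(0).round(1))
c,rr=cv2.minEnclosingCircle(N[:,1:].astype(np.float32));print(c,rr)
E
```

```text
[(20, 940), (22, 726), (24, 722), (26, 543), (28, 411), (30, 235), (32, 276), (34, 655), (36, 219), (38, 206), (40, 284), (42, 271), (44, 285), (46, 3562), (48, 1489), (50, 593), (52, 391), (54, 349), (56, 336), (58, 324), (60, 314), (62, 289), (64, 263), (66, 204), (68, 155), (70, 135), (72, 132), (74, 123), (76, 128), (78, 639), (80, 1173), (82, 818), (84, 613), (86, 2071), (88, 3393), (90, 3430), (92, 3300), (94, 2775), (96, 2444), (98, 2138), (100, 946), (102, 184), (104, 45), (106, 34)]
nose 4279 [47.5 -1.4  0.1] [ 43.  -17.  -14.9] [49.  14.3 16.9]
plane nose dx/dy,dx/dz [-2.0000e-03 -6.0000e-03  4.7493e+01]
[  3   0  65 251 248 239 196  72   0   0   0   0   0  38  35   0   0 108
 152 165 182 204 211  54   0   0   0   0   0   0   6 242 386 488 583 591
 599 603 583 567 499 377  60   0  13 455 589 618 630 649 631 600 570 506
 472 379 171   0   0  99 424 436 457 441 421 438 403 381 351 325 286 188]
blade ang in tool (y->z) 35.154919073926955
plane blades [ 3.0000e-03 -2.0000e-02  9.2751e+01] 18740
4639 [583.32793287 -20.03958572 153.65811299] shift in F [-0.35566811  0.62684064  0.38791824]
nose top 1759 [46.95 -1.87 -0.38] [ 44.  -19.6 -14.5] [47.3 19.9 15.9]
(-0.000753199914470315, -0.07933026552200317) 21.94754409790039
```

```bash
sed -i 's/ALPHA=-31.8; OFF=np.array(\[107.5,0.2,0.3\])/ALPHA=-34.8; OFF=np.array([109.3,-0.2,0.5])/' rt.py; sed -i 's/584.,-19.6,153.5/584.,-19.4,153.7/' fr.py; python3 rt.py 30
```

```text
t 18.05 under in drive frame [-0.2  0.4 98.5] mesh err deg 2.77 -> turn share 0.031 tilt err deg [-0.33 -0.03] F along axis [-1.1  0.1 -1. ] w 32.0
dist 68.5 shares [0.171 0.    0.001]
```

```bash
python3 -m pendant '[[[0.09,0,0,0.031,-1],[0.171,0,0.001,0.031,-1],[0.184,0,0.001,0.031,-1],[0.184,0,0.001,0.031,-1]]]' 100 > /dev/null; python3 rt.py 12
```

```text
t 18.45 under in drive frame [ 1.4  0.8 24.7] mesh err deg 0.08 -> turn share 0.001 tilt err deg [-0.34 -0.12] F along axis [-0.3 -0.8 -1.6] w 31.5
dist 12.9 shares [ 0.032 -0.002  0.004]
```

```bash
python3 -m pendant '[[[0.015,-0.002,0.004,0,-1],[0.03,-0.002,0.004,0,-1]]]' > /dev/null; python3 rt.py 5
```

```text
t 18.65 under in drive frame [ 0.3 -1.3 14.1] mesh err deg 0.17 -> turn share 0.002 tilt err deg [-0.3   0.05] F along axis [-1.3 -0.7 -1.1] w 31.3
dist 9.2 shares [ 0.023 -0.003 -0.002]
```

```bash
python3 -m pendant '[[[0.012,0.0,0.0,0,-1],[0.022,0.0,0.0,0,-1]]]' > /dev/null; python3 rt.py 0; python3 -m pendant '[[[0.008,0.0,0.0,0,-1],[0.012,0.0,0.0,0,-1]]]' > /dev/null; python3 rt.py 0
```

```text
t 18.85 under in drive frame [ 0.  -2.1  6.7] mesh err deg 0.22 -> turn share 0.002 tilt err deg [-0.23  0.17] F along axis [-0.5  0.4  0.1] w 31.4
dist 7.0 shares [ 0.017 -0.003 -0.004]
t 19.05 under in drive frame [ 0.  -2.3  1.9] mesh err deg 0.22 -> turn share 0.002 tilt err deg [-0.23  0.19] F along axis [-1.5  0.7 -1.6] w 31.4
dist 3.0 shares [ 0.005 -0.003 -0.005]
```

```bash
python3 -m pendant '[[[0.006,0.0,0.0,0,-1],[0.008,0.0,0.0,0,-1]]]' > /dev/null; python3 rt.py 0; python3 -m pendant '[[[0.006,0.0,0.0,0,-1],[0.01,0.0,0.0,0,-1]]]' > /dev/null; python3 rt.py 0
```

```text
t 19.25 under in drive frame [-0.  -2.5  0.5] mesh err deg 0.29 -> turn share 0.003 tilt err deg [-0.21  0.22] F along axis [-1.2  8.  22.1] w 31.6
dist 2.6 shares [ 0.001 -0.003 -0.005]
t 19.45 under in drive frame [-0.1 -2.9  0.2] mesh err deg 0.43 -> turn share 0.005 tilt err deg [-0.16  0.28] F along axis [-0.9 15.6 46.5] w 31.7
dist 2.9 shares [ 0.001 -0.004 -0.006]
```

```bash
python3 -m pendant '[[[0,0,0,0,0],[0,0,0,0,1],[0,0,0,0,1],[0,0,0,0,1],[-0.1,0,0,0,1],[-0.2,0,0,0,1],[-0.3,0,0,0,1],[-0.4,0,0,0,1],[-0.4,0,0,0,1]]]' > /dev/null; python3 rt.py; python3 s.py; python3 shot.py wrist w5
```

```text
t 20.35 under in drive frame [ -0.4  -5.  165.4] mesh err deg 0.57 -> turn share 0.006 tilt err deg [-0.01  0.74] F along axis [ 0.5 -0.2 -0.1] w 85.3
20.35 [-0.444  0.38   1.624  0.508  1.35  -1.502] [ 575.6 -140.5  363.9] tilt 30.01 az 83.0 y [0.615 0.665 0.424] w 85.3 F [0.2 0.5 0.1]
```

View pics/w5.png

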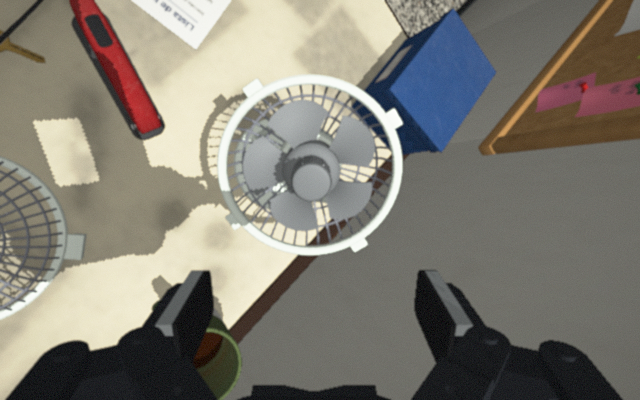

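```bash
cat > chk.py <<'E'
import sys
from fr import *
from scipy.optimize import least_squares
z=np.load(sys.argv[1]+'.npz');C=cloud(z,z['D']);W=C.reshape(-1,3);i=z['I'].reshape(-1,3).astype(int)
p=np.r_[GS,np.radians(84.5),np.pi/6]
for it in range(8):
    G=frame(p[3],p[4]);L=(W-p[:3])@G;r=np.hypot(L[:,0],L[:,1]);w=10 if it<3 else 6
    m=(abs(r-80)<w)&(abs(L[:,2])<(10 if it<3 else 5))&(i.min(1)>140)
    P=W[m]
    def res(q):
        L=(P-q[:3])@frame(q[3],q[4]);r=np.hypot(L[:,0],L[:,1]);return np.r_[L[:,2],np.clip(abs(r-80)-4,0,None)*3]
    f=least_squares(res,p,loss='soft_l1',f_scale=2);p=f.x
G=frame(p[3],p[4]);print(len(P),p[:3].round(1),np.degrees(p[3:]).round(2))
L=(W-p[:3])@G;m=(np.hypot(L[:,0],L[:,1])<25)&(L[:,2]>26)&(L[:,2]<34)
N=L[m];print('nose',len(N),np.median(N,0).round(1),N.min(0).round(1),N.max(0).round(1))
m=(np.hypot(L[:,0],L[:,1])<26)&(L[:,2]>-8)&(L[:,2]<0);print('hubtop',m.sum(),np.median(L[m],0).round(1))
E
python3 chk.py w5
```

```text
5208 [583.4 -20.2 153.5] [84.65 30.06]
nose 1232 [ 1.2 -0.4 30. ] [-16.2 -18.5  26. ] [17.4 15.7 32.8]
hubtop 980 [ 9.8 11.9 -3.6]
```

```bash
python3 g.py 30 330 270
```

```text
d [-544.8  469.3  -91.3] dist 725.0 shares [ 0.703 -0.155 -1.663]
```

```bash
python3 g.py 320 340 310
```

```text
d [-254.8  479.3  -51.3] dist 545.0 shares [ 0.671  0.35  -1.134]
```

```bash
python3 -m pendant '[[[0.5,0.3,-0.98,0.19,1],[0.5,0.3,-0.98,0.19,1],[0.5,0.3,-0.98,0.19,1],[0.5,0.3,-0.98,0.19,1],[0.5,0.3,-0.98,0.19,1],[0.5,0.3,-0.98,0.19,1],[0.5,0.3,-0.98,0.19,1],[0.5,0.3,-0.98,0.19,1],[0.5,0.3,-0.98,0.19,1]]]' > /dev/null; python3 s.py; python3 g.py 32 330 270
```

```text
21.3 [ 0.365  0.015  2.147  0.645  0.833 -0.635] [352.  255.8 343.1] tilt 30.04 az 83.6 y [0.82  0.472 0.324] w 85.0 F [ 1.7 -0.4  0. ]
d [-320.    74.2  -73.1] dist 337.0 shares [ 0.206 -0.628 -0.521]
```

```bash
python3 -m pendant '[[[0.0,-0.3,-0.5,0,1],[0.05,-0.628,-0.65,0,1],[0.2,-0.628,-0.52,0,1],[0.2,-0.628,-0.52,0,1],[0.2,-0.628,-0.52,0,1],[0.2,-0.628,-0.52,0,1],[0.2,-0.628,-0.52,0,1],[0.2,-0.628,-0.52,0,1],[0.2,-0.628,-0.52,0,1]]]' > /dev/null; python3 s.py
```

```text
22.2 [ 1.434 -0.116  2.493  0.064  0.245  0.78 ] [ 29.6 327.4 270.2] tilt 29.85 az 83.9 y [0.819 0.476 0.321] w 85.2 F [ 0.2  0.3 -0.3]
```

```bash
for i in 1 2; do python3 -m pendant '[[[-0.15,-0.6,0.88,0,1]]]' > /dev/null; python3 s.py; done;  for i in 1 2; do python3 -m pendant '[[[0.46,-0.7,0.95,0,1]]]' > /dev/null; python3 s.py; done
```

```text
22.3 [ 1.392 -0.157  2.576  0.192  0.203  0.615] [ 30.9 287.9 256. ] tilt 30.06 az 84.2 y [0.817 0.478 0.323] w 85.4 F [ 0.4 -1.  -0. ]
22.4 [ 1.335 -0.231  2.581  0.224  0.311  0.534] [ 36.1 267.4 263.4] tilt 28.21 az 84.7 y [0.816 0.493 0.303] w 85.6 F [ 0.5 -0.7 -0.7]
22.5 [ 1.292 -0.195  2.582  0.291  0.309  0.426] [ 43.  265.7 254.5] tilt 26.69 az 85.2 y [0.815 0.504 0.287] w 85.5 F [0.8 1.5 0.3]
22.6 [ 1.243 -0.141  2.582  0.375  0.296  0.294] [ 51.9 265.1 242.2] tilt 24.99 az 85.9 y [0.814 0.515 0.267] w 85.4 F [-1.1  0.1 -0.4]
```

```bash
for i in 1 2 3; do python3 -m pendant '[[[0.2,-1,0.75,0,1]]]' > /dev/null; python3 s.py; done
```

```text
22.7 [ 1.271 -0.146  2.582  0.292  0.327  0.4  ] [ 45.3 258.6 240. ] tilt 23.02 az 86.5 y [0.815 0.525 0.244] w 85.4 F [0.5 0.2 0.4]
22.8 [ 1.314 -0.166  2.582  0.202  0.372  0.527] [ 36.2 250.2 240.5] tilt 21.06 az 87.0 y [0.816 0.533 0.221] w 85.3 F [-0.5  1.5 -0.7]
22.9 [ 1.369 -0.196  2.582  0.122  0.428  0.655] [ 25.1 240.4 243. ] tilt 19.17 az 87.3 y [0.817 0.54  0.201] w 85.6 F [ 0.3 -0.2 -0. ]
```

```bash
for i in 1 2 3 4; do python3 -m pendant '[[[0.6,-0.8,0.7,0,1]]]' > /dev/null; python3 s.py; done
```

```text
23.0 [ 1.416 -0.146  2.582  0.085  0.403  0.731] [ 17.9 242.1 232.4] tilt 17.52 az 87.5 y [0.817 0.546 0.184] w 85.4 F [-0.7  0.7  0.3]
23.1 [ 1.469 -0.083  2.582  0.044  0.368  0.817] [  9.3 244.3 219.2] tilt 15.78 az 87.5 y [0.817 0.552 0.166] w 85.5 F [ 0.8 -0.4  0.1]
23.2 [ 1.53  -0.014  2.582 -0.006  0.329  0.921] [ -1.4 245.9 204.5] tilt 14.02 az 87.2 y [0.817 0.557 0.149] w 85.4 F [ 0.7 -0.5 -0.4]
23.3 [ 1.6    0.065  2.582 -0.071  0.283  1.052] [-14.5 246.6 187.6] tilt 12.27 az 86.3 y [0.817 0.562 0.133] w 85.4 F [ 0.7  0.2 -0.4]
```

```bash
for i in 1 2 3 4; do python3 -m pendant '[[[0.1,-0.45,0.95,0,1]]]' > /dev/null; python3 s.py; done
```

```text
23.4 [ 1.572  0.042  2.582 -0.042  0.344  0.992] [ -8.8 236.  190.4] tilt 10.01 az 85.3 y [0.814 0.569 0.112] w 85.5 F [ 0.2 -0.6 -0.1]
23.5 [ 1.524 -0.005  2.582 -0.016  0.426  0.916] [ -0.  223.2 198.2] tilt 7.97 az 84.6 y [0.812 0.576 0.091] w 85.0 F [ 1.  -0.6  0. ]
23.6 [ 1.461 -0.066  2.582  0.003  0.519  0.833] [ 10.6 208.5 208.7] tilt 6.11 az 84.5 y [0.81  0.582 0.07 ] w 85.0 F [-0.1  0.4 -0.5]
23.7 [ 1.373 -0.144  2.582  0.017  0.627  0.731] [ 23.7 190.5 222.2] tilt 4.45 az 86.0 y [0.809 0.586 0.05 ] w 85.3 F [ 1.6 -0.3  0.4]
```

Two or three more, with down component.

```bash
for i in 1 2 3; do python3 -m pendant '[[[0.7,-0.6,0.75,0,1]]]' > /dev/null; python3 s.py; done
```

```text
23.8 [ 1.348 -0.113  2.582  0.017  0.621  0.705] [ 28.1 188.5 216.4] tilt 3.07 az 88.1 y [0.808 0.588 0.033] w 85.6 F [-0.7  0.4 -0.7]
23.9 [ 1.321 -0.069  2.582  0.017  0.604  0.678] [ 33.  186.9 208.2] tilt 1.53 az 97.2 y [0.808 0.589 0.013] w 85.7 F [-0.7  1.2 -0.1]
24.0 [ 1.287 -0.024  2.582  0.016  0.589  0.643] [ 39.3 184.4 199.6] tilt 0.57 az -168.2 y [ 0.808  0.59  -0.009] w 85.1 F [-0.1 -0.2  0.1]
```

```bash
python3 - <<'E'
from h import *
z=np.load('top0.npz');C=cloud(z,z['D'])
for (u,v) in [(400,290),(480,305),(395,330),(390,390),(380,360),(440,300),(430,350)]: print((u,v),C[v,u].round(0), z['I'][v,u])
W=C.reshape(-1,3);m=(W[:,2]>120)&(W[:,0]<420)&(W[:,1]<-100)&(W[:,1]>-600)&(W[:,0]>100)
print(m.sum(),W[m].min(0),W[m].max(0))
P=W[m]
for x in range(100,420,40):
    k=(P[:,0]>x)&(P[:,0]<x+40)
    if k.any():print(x,P[k].min(0).round(),P[k].max(0).round())
# guard
g=np.hypot(W[:,0]-432,W[:,1]+272)<110
G=W[g&(W[:,2]>76)&(W[:,2]<84)];print('bar',len(G),G.mean(0))
d=G[:,:2]-G[:,:2].mean(0);u,s,vt=np.linalg.svd(d,full_matrices=False);print('dir',np.degrees(np.arctan2(vt[0,1],vt[0,0])),s)
E
python3 g.py 330 170 300
```

```text
(400, 290) [ 343. -240.   96.] [11  7 12]
(480, 305) [ 183. -751. -745.] [118 126 131]
(395, 330) [ 253. -233.   84.] [19 14 14]
(390, 390) [ 125. -223.   92.] [23 15 14]
(380, 360) [ 166. -214.   10.] [20 23 20]
(440, 300) [ 345. -286.  237.] [16 15 16]
(430, 350) [ 246. -273.  221.] [115 114 112]
8689 [ 117.68086985 -346.45675798  120.03094836] [ 353.47154356 -231.64262442  346.42841397]
100 [ 118. -253.  120.] [ 140. -232.  185.]
140 [ 140. -289.  120.] [ 180. -232.  289.]
180 [ 180. -339.  120.] [ 220. -236.  346.]
220 [ 220. -342.  120.] [ 260. -240.  346.]
260 [ 260. -345.  120.] [ 300. -243.  346.]
300 [ 300. -346.  121.] [ 340. -247.  346.]
340 [ 340. -337.  120.] [ 353. -247.  344.]
bar 177 [ 416.12033719 -266.97492987   80.14318276]
dir 155.2629107413448 [509.10167512  98.97054751]
d [290.7 -14.4 100.4] dist 308.0 shares [-0.258  0.563  0.457]
```

```bash
python3 -m pendant '[[[-0.26,0.56,0.46,0,1],[-0.26,0.56,0.46,0,1],[-0.26,0.56,0.46,0,1],[-0.26,0.56,0.46,0,1],[-0.26,0.56,0.46,0,1],[-0.26,0.56,0.46,0,1]]]' > /dev/null; python3 s.py; python3 g.py 419 -254 310
```

```text
24.6 [ 0.473  0.02   2.204  0.004  0.929 -0.16 ] [302.8 169.  290.8] tilt 0.69 az -168.1 y [ 0.808  0.59  -0.011] w 85.3 F [-0.1  1.7 -0. ]
d [ 116.2 -423.    19.2] dist 439.0 shares [-0.049 -0.389  1.025]
```

```bash
python3 -m pendant '[[[-0.05,-0.389,1,0,1],[-0.05,-0.389,1,0,1],[-0.05,-0.389,1,0,1],[-0.05,-0.389,1,0,1],[-0.05,-0.389,1,0,1],[-0.05,-0.389,1,0,1],[-0.05,-0.389,1,0,1],[-0.05,-0.389,1,0,1],[-0.05,-0.389,1,0,1],[-0.05,-0.389,1,0,1]]]' > /dev/null; python3 s.py; python3 shot.py wrist w6
```

```text
25.6 [-0.561  0.209  1.928 -0.01   1.014 -1.184] [ 413.9 -248.4  309.3] tilt 0.72 az -169.3 y [ 0.809  0.588 -0.011] w 85.6 F [0.2 0.9 0. ]
```

View pics/w6.png

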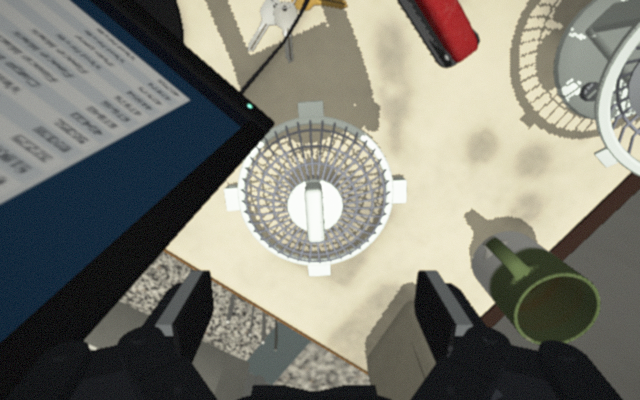

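```bash
python3 - <<'E'
from h import *
z=np.load('w6.npz');C=cloud(z,z['D']);W=C.reshape(-1,3);i=z['I'].reshape(-1,3).astype(int)
g=np.hypot(W[:,0]-432,W[:,1]+272)<115
G=W[g&(W[:,2]>76.5)&(W[:,2]<84)&(i.min(1)>180)];c=np.median(G[:,:2],0)
G=G[np.hypot(*(G[:,:2]-c).T)<32]
r=cv2.minAreaRect(G[:,:2].astype(np.float32));print('bar',len(G),G.mean(0).round(1),r)
d=G[:,:2]-G[:,:2].mean(0);u,s,vt=np.linalg.svd(d,full_matrices=False);print('dir',np.degrees(np.arctan2(vt[0,1],vt[0,0])))
H=W[g&(W[:,2]>8)&(W[:,2]<30)&(i.min(1)>150)]
from scipy.optimize import least_squares
c=G.mean(0)[:2]
for it in range(4):
    rr=np.hypot(*(H[:,:2]-c).T);K=H[(rr>85)&(rr<101)]
    f=least_squares(lambda q:np.clip(abs(np.hypot(*(K[:,:2]-q).T)-94)-3,0,None),c,loss='soft_l1');c=f.x
print('rim centre',c,len(K), np.percentile(np.hypot(*(K[:,:2]-c).T),[1,50,99]))
d=H[:,:2]-c;rr=np.hypot(*d.T);k=(rr>100)&(rr<112);a=np.arctan2(d[k,1],d[k,0]);print('hook 4fold',np.degrees(np.angle(np.exp(4j*a).mean()))/4,k.sum(), np.median(H[k,2]))
E
```

```text
bar 866 [ 429.7 -274.7   79.5] ((430.5303039550781, -275.77606201171875), (15.882475852966309, 50.45817947387695), 40.003353118896484)
dir -49.897319674300874
rim centre [ 431.04272605 -276.85762578] 1090 [85.07743651 91.52027326 98.47821251]
hook 4fold nan 0 nan<stdin>:15: RuntimeWarning: Mean of empty slice.
  ret = ret.dtype.type(ret / rcount)
  return _methods._mean(a, axis=axis, dtype=dtype,
```

```bash
python3 g.py 430.6 -275.9 128
```

```text
d [  17.7  -29.5 -181. ] dist 184.0 shares [ 0.452 -0.002  0.089]
```

```bash
python3 -m pendant '[[[0.1,-0.002,0.088,-0.044,1],[0.2,-0.002,0.088,-0.044,1],[0.3,-0.002,0.088,-0.044,1],[0.3,-0.002,0.088,-0.044,1]]]' > /dev/null; python3 s.py; python3 g.py 430.6 -275.9 128
```

```text
26.05 [-0.586  0.443  1.956 -0.012  0.767 -1.276] [ 427.9 -271.8  183.5] tilt 1.44 az 165.3 y [ 0.765  0.644 -0.014] w 85.1 F [-0.5  0.5 -0.6]
d [  2.7  -4.1 -55.5] dist 56.0 shares [0.138 0.001 0.015]
```

```bash
python3 -m pendant '[[[0.08,0.001,0.015,0,1],[0.138,0.001,0.015,0,1],[0.138,0.001,0.015,0,1],[0.138,0.001,0.015,0,1]]]' > /dev/null; python3 s.py; python3 g.py 430.6 -275.9 128
```

```text
26.45 [-0.588  0.544  1.963 -0.013  0.659 -1.278] [ 431.1 -275.2  129.5] tilt 1.42 az 165.2 y [ 0.765  0.644 -0.014] w 85.1 F [ 0.9 -0.3 -0.2]
d [-0.5 -0.7 -1.5] dist 2.0 shares [ 0.004 -0.002  0.001]
```

```bash
python3 -m pendant '[[[0,0,0,0,-1],[0,0,0,0,-1],[0,0,0,0,-1],[0,0,0,0,-1],[0,0,0,0,-1],[0,0,0,0,-1],[0,0,0,0,-1]]]' 90 > /dev/null; python3 s.py; python3 -m pendant '[[[-0.08,0,0,0,-1],[-0.18,0,0,0,-1],[-0.28,0,0,0,-1],[-0.38,0,0,0,-1],[-0.45,0,0,0,-1],[-0.45,0,0,0,-1]]]' > /dev/null; python3 s.py
```

```text
27.15 [-0.588  0.543  1.962 -0.013  0.659 -1.278] [ 431.4 -275.4  130.2] tilt 1.37 az 165.4 y [ 0.765  0.644 -0.014] w 14.6 F [-1.1  1.4  7.8]
27.75 [-0.585  0.258  1.849 -0.009  1.05  -1.281] [ 437.1 -277.6  314.1] tilt 0.97 az 173.8 y [ 0.765  0.644 -0.012] w 14.1 F [-0.3 -0.3 -0.8]
```

```bash
python3 g.py 410 110 385
```

```text
d [-27.1 387.6  70.9] dist 395.0 shares [-0.174  0.57  -0.787]
```

```bash
python3 -m pendant '[[[-0.17,0.1,-0.14,0,-1],[-0.17,0.57,-0.787,0,-1],[-0.17,0.57,-0.787,0,-1],[-0.17,0.57,-0.787,0,-1],[-0.17,0.57,-0.787,0,-1],[-0.17,0.57,-0.787,0,-1],[-0.17,0.57,-0.787,0,-1],[-0.17,0.57,-0.787,0,-1],[-0.17,0.57,-0.787,0,-1]]]' > /dev/null; python3 s.py;  python3 g.py 270 480 360;python3 g.py 105 960 330
```

```text
28.65 [ 0.24   0.025  1.955  0.008  1.178 -0.468] [409.  114.2 382.7] tilt 1.04 az 170.5 y [ 0.761  0.648 -0.012] w 14.2 F [ 0.1 -1.5 -1.3]
d [-139.   365.8  -22.7] dist 392.0 shares [ 0.066  0.329 -0.921]
d [-304.   845.8  -52.7] dist 900.0 shares [ 0.152  0.793 -2.101]
```

```bash
for i in 1 2; do python3 -m pendant '[[[0.07,0.36,-0.97,0,-1],[0.07,0.36,-0.97,0,-1],[0.07,0.36,-0.97,0,-1],[0.07,0.36,-0.97,0,-1],[0.07,0.36,-0.97,0,-1],[0.07,0.36,-0.97,0,-1],[0.07,0.36,-0.97,0,-1],[0.07,0.36,-0.97,0,-1]]]' > /dev/null; python3 s.py; done; python3 g.py 102 1000 300
```

```text
29.45 [1.032 0.267 1.726 0.018 1.157 0.32 ] [272.3 486.1 357.7] tilt 1.08 az 177.9 y [ 0.762  0.648 -0.014] w 13.8 F [ 1.  -0.1 -0.9]
30.25 [1.396 0.799 0.914 0.019 1.433 0.689] [135.7 860.8 330.7] tilt 1.1 az -172.5 y [ 0.762  0.647 -0.016] w 13.8 F [ 0.1  1.1 -1. ]
d [-33.7 139.2 -30.7] dist 146.0 shares [ 0.077  0.162 -0.319]
```

```bash
python3 -m pendant '[[[0.077,0.162,-0.32,0,-1],[0.077,0.162,-0.32,0,-1],[0.077,0.162,-0.32,0,-1],[0.077,0.162,-0.32,0,-1]]]' > /dev/null; python3 s.py; python3 -m pendant '[[[0.0,0.02,-0.02,0,-1],[0.0,0.04,-0.04,0,-1],[0.0,0.05,-0.05,0,-1]]]' > /dev/null; python3 s.py;  python3 -m pendant '[[[0,0.1,-0.1,0,-1]]]' > /dev/null; python3 s.py
```

```text
30.65 [1.455 1.17  0.271 0.019 1.714 0.752] [ 100.5 1001.4  289.5] tilt 1.32 az -151.5 y [ 0.761  0.648 -0.023] w 14.0 F [ 0.9 -0.  -2.5]
30.95 [1.455 1.268 0.091 0.019 1.799 0.754] [ 102.6 1019.   278.1] tilt 1.43 az -145.2 y [ 0.762  0.648 -0.025] w 14.0 F [ 0.7  0.3 -2.3]
31.05 [1.455 1.276 0.087 0.019 1.761 0.755] [ 103.4 1028.2  271.6] tilt 1.47 az 131.4 y [ 0.762  0.647 -0.   ] w 14.0 F [ 0.2  0.2 -0.3]
```

```bash
for i in 1 2 3 4 5 6 7; do python3 -m pendant '[[[0,0.76,-0.65,0,-1]]]' >/dev/null; python3 s.py; done
```

```text
31.15 [1.453 1.284 0.089 0.02  1.72  0.753] [ 106.5 1036.4  262.7] tilt 2.97 az 105.5 y [0.763 0.646 0.022] w 13.8 F [ 0.3 -0.1 -2.1]
31.25 [1.45  1.288 0.089 0.02  1.684 0.75 ] [ 110.4 1044.2  258.7] tilt 4.74 az 97.0 y [0.763 0.644 0.045] w 14.2 F [ 0.2 -0.3 -0.7]
31.35 [1.447 1.292 0.089 0.02  1.648 0.748] [ 114.1 1051.9  256.1] tilt 6.59 az 93.1 y [0.764 0.642 0.069] w 14.3 F [ 0.8 -0.1 -2.6]
31.45 [1.445 1.294 0.089 0.021 1.613 0.746] [ 117.6 1059.3  255. ] tilt 8.45 az 90.9 y [0.764 0.638 0.093] w 14.0 F [ 0.2 -1.2 -0.8]
31.55 [1.442 1.295 0.089 0.021 1.579 0.745] [ 121.  1066.6  255.4] tilt 10.33 az 89.4 y [0.765 0.633 0.117] w 14.2 F [-0.4 -0.7 -1.8]
31.65 [1.44  1.294 0.089 0.022 1.546 0.743] [ 124.4 1073.5  257.3] tilt 12.21 az 88.4 y [0.765 0.628 0.141] w 14.2 F [ 0.4 -0.5 -0.8]
31.75 [1.438 1.292 0.089 0.022 1.515 0.741] [ 127.7 1080.2  260.8] tilt 14.09 az 87.5 y [0.765 0.622 0.164] w 14.0 F [ 0.3  0.1 -1.8]
```

```bash
for i in 1 2 3 4 5 6 7; do python3 -m pendant '[[[0,0.77,-0.63,0,-1]]]' >/dev/null; python3 s.py; done
```

```text
31.85 [1.435 1.29  0.089 0.023 1.486 0.739] [ 131.6 1086.5  265.8] tilt 15.96 az 86.9 y [0.765 0.616 0.188] w 14.1 F [ 0.2 -0.6 -1.8]
31.95 [1.431 1.286 0.088 0.024 1.457 0.736] [ 135.8 1092.6  272.4] tilt 17.86 az 86.4 y [0.765 0.608 0.211] w 14.2 F [ 0.5  0.  -1.1]
32.05 [1.429 1.28  0.088 0.025 1.429 0.734] [ 139.6 1098.5  280.4] tilt 19.77 az 86.0 y [0.765 0.6   0.234] w 14.6 F [-0.5  0.  -1.7]
32.15 [1.426 1.274 0.087 0.026 1.403 0.732] [ 143.3 1104.   289.7] tilt 21.68 az 85.6 y [0.764 0.591 0.257] w 14.1 F [ 0.1  0.2 -1. ]
32.25 [1.423 1.267 0.087 0.027 1.377 0.729] [ 146.8 1109.2  300.1] tilt 23.58 az 85.4 y [0.764 0.582 0.28 ] w 13.9 F [-0.2  0.8 -2.5]
32.35 [1.42  1.259 0.087 0.028 1.352 0.727] [ 150.3 1113.9  311.8] tilt 25.47 az 85.1 y [0.763 0.572 0.302] w 13.8 F [-0.3  0.1 -1.5]
32.45 [1.418 1.25  0.087 0.03  1.329 0.724] [ 153.7 1118.3  324.5] tilt 27.34 az 84.9 y [0.762 0.561 0.324] w 14.2 F [ 0.7  0.5 -1.4]
```

```bash
python3 -m pendant '[[[0,0.76,-0.65,0,-1],[0,0.05,-0.04,0,-1]]]' >/dev/null; python3 s.py; python3 shot.py wrist w7; python3 s.py
```

```text
32.65 [1.416 1.24  0.086 0.031 1.317 0.723] [ 156.  1120.3  336.5] tilt 28.57 az 84.7 y [0.761 0.553 0.338] w 14.3 F [ 0.3 -1.  -1.2]
32.7 [1.416 1.243 0.087 0.031 1.32  0.723] [ 155.7 1119.6  332.8] tilt 28.22 az 84.8 y [0.761 0.555 0.334] w 14.1 F [-0.3  0.3 -2.7]
```

View pics/w7.png

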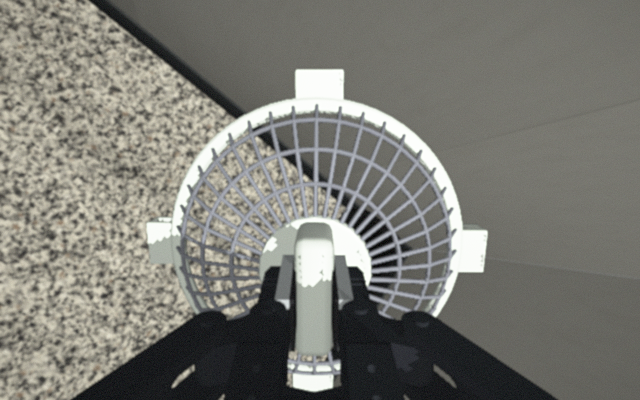

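```bash
python3 - <<'E'
from fr import *
from scipy.optimize import least_squares
z=np.load('w7.npz');C=cloud(z,z['D']);i=z['I'].reshape(-1,3).astype(int)
o=get_obs();T=o['eef_pos'];R=R_of(o)
L=(C.reshape(-1,3)-T)@R
lat=np.hypot(L[:,1],L[:,2])
m=(lat>78)&(lat<104)&(L[:,0]>85)&(L[:,0]<135)&(i.min(1)>130)
P=L[m];print(len(P),np.histogram(P[:,0],25,(85,135)))
# plane fit robust to rim top: pts
q=np.array([110.,0,0])
for it in range(10):
    pred=q[0]+P[:,1]*q[1]+P[:,2]*q[2];r=P[:,0]-pred
    k=abs(r)<(6 if it<3 else 3)
    q=np.linalg.lstsq(np.c_[np.ones(k.sum()),P[k,1:]],P[k,0],rcond=None)[0]
print('rim plane',q.round(3),k.sum(),'deg',np.degrees(q[1:]).round(2))
# circle of rim
K=P[k]
f=least_squares(lambda c:np.hypot(*(K[:,1:]-c[:2]).T)-c[2],[0,0,94],loss='soft_l1');print(f.x.round(2))
# bar top
m=(abs(L[:,0]-47)<8)&(lat<40)&(i.min(1)>150)
B=L[m];print('bar top',len(B),B.mean(0).round(1));
# plate
m=(lat<27)&(lat>14)&(L[:,0]>70)&(L[:,0]<90);print('plate',m.sum(),np.median(L[m],0))
# hook lateral positions: points r>100
m=(lat>99)&(lat<110)&(L[:,0]>85)&(L[:,0]<140)&(i.min(1)>130)
d=L[m][:,1:]-f.x[:2];a=np.degrees(np.arctan2(d[:,1],d[:,0]));h=np.histogram(a,36,(-180,180));print(h[0])
for c in (180,-90,0,90):
    kk=abs((a-c+180)%360-180)<20
    if kk.sum()>10:print(c,kk.sum(),np.median((a[kk]-c+180)%360-180), np.median(L[m][kk],0))
E
```

```text
6672 (array([   0,    0,    0,    0,    1,    1,    2,   20,  596,  246,  236,
        447, 1056,  832,  944,  644,  191,   94,  796,  492,   32,   37,
          5,    0,    0]), array([ 85.,  87.,  89.,  91.,  93.,  95.,  97.,  99., 101., 103., 105.,
       107., 109., 111., 113., 115., 117., 119., 121., 123., 125., 127.,
       129., 131., 133., 135.]))
rim plane [ 1.12647e+02 -2.40000e-02 -1.15000e-01] 6483 deg [-1.39 -6.58]
[-0.53  4.65 86.16]
bar top 3810 [48.8  1.4 -4.8]
plate 2936 [ 79.6122187   -2.59102582 -13.21282443]
[ 0  0  0  0  0  0  0  0  0  0  0  0  0  0  0  0  0 33 78  0  0  0  0  0
  0  0 37 22  0  0  0  0  0  0  0  0]
0 111 3.4491021344497597 [110.34781133  99.23064222  10.73116681]
90 59 -1.4471714115609302 [102.28593638   1.8928152   99.74542394]
```

```bash
cat > gd.py <<'E'
import sys
from fr import *
# guard in hand: axis in tool frame, centre
Q1,Q2=[float(a) for a in sys.argv[1:3]]
o=get_obs();R=R_of(o)
n=np.array([1,-Q1,-Q2]);n/=np.linalg.norm(n)
w=R@n
print('guard down-axis world',w.round(3),'tilt',np.degrees(np.arccos(-w[2])).round(2),'az',np.degrees(np.arctan2(w[1],w[0])).round(1),'want',(-F[:,2]).round(3))
b=R@np.cross([0,1,0],n); b=np.cross(w,R[:,1]) # guard bar dir
b=F.T@b;print('guard x seat angle mod 90',(np.degrees(np.arctan2(b[1],b[0]))%90).round(1))
need=np.cross(w,-F[:,2]);print('rot vec needed world deg',np.degrees(need).round(2),'in tool',np.degrees(R.T@need).round(2))
E
python3 gd.py -0.024 -0.11
```

```text
guard down-axis world [ 0.132  0.406 -0.904] tilt 25.28 az 72.0 want [ 0.048  0.498 -0.866]
guard x seat angle mod 90 45.4
rot vec needed world deg [5.63 4.05 2.64] in tool [-0.18  7.42 -0.02]
```

```bash
python3 -m pendant '[[[0,0.7,-0.7,0,-1]]]' 120 >/dev/null; python3 s.py; python3 g.py 575 -129 350
```

```text
32.8 [1.418 1.236 0.09  0.03  1.3   0.725] [ 154.2 1123.3  340.7] tilt 29.57 az 84.6 y [0.761 0.547 0.349] w 13.2 F [ 0.8  0.3 -3.6]
d [  420.8 -1252.3     9.3] dist 1321.0 shares [-1.51  -0.903  2.796]
```

```bash
python3 g.py 460 90 470
```

```text
d [  305.8 -1033.3   129.3] dist 1085.0 shares [-1.515 -0.717  2.134]
```

```bash
for i in 1 2 3; do python3 -m pendant '[[[-0.5,-0.24,0.71,0,-1],[-0.5,-0.24,0.71,0,-1],[-0.5,-0.24,0.71,0,-1],[-0.5,-0.24,0.71,0,-1],[-0.5,-0.24,0.71,0,-1],[-0.5,-0.24,0.71,0,-1],[-0.5,-0.24,0.71,0,-1],[-0.5,-0.24,0.71,0,-1]]]' >/dev/null; python3 s.py; done; python3 g.py 575 -129 350
```

```text
33.6 [1.201 0.504 1.381 0.195 0.764 0.401] [255.8 778.3 383.3] tilt 29.7 az 84.5 y [0.761 0.546 0.351] w 13.7 F [ 0.9 -0.3 -1.2]
34.4 [ 0.719  0.085  1.86   0.465  0.855 -0.22 ] [358.3 431.9 425.7] tilt 29.79 az 84.1 y [0.761 0.543 0.354] w 13.6 F [ 0.7 -0.2 -1.3]
35.2 [-0.088  0.008  1.845  0.538  1.314 -0.923] [460.8  84.8 467.7] tilt 29.72 az 83.4 y [0.762 0.541 0.357] w 13.7 F [-0.3  0.6 -0.8]
d [ 114.2 -213.8 -117.7] dist 269.0 shares [ 0.009 -0.176  0.65 ]
```

```bash
python3 -m pendant '[[[-0.05,-0.176,0.65,0,-1],[-0.05,-0.176,0.65,0,-1],[-0.05,-0.176,0.65,0,-1],[-0.05,-0.176,0.65,0,-1],[-0.05,-0.176,0.65,0,-1],[-0.02,-0.176,0.65,0,-1],[0.0,-0.176,0.65,0,-1],[0.0,-0.176,0.65,0,-1]]]' >/dev/null; python3 s.py; python3 shot.py wrist w8; python3 shot.py scene s8; python3 -c "
import cv2
a=cv2.imread('pics/s8.png')[100:260,240:440];cv2.imwrite('pics/s8c.png',cv2.resize(a,None,fx=3.6,fy=3.6,interpolation=cv2.INTER_CUBIC))"
```

```text
36.0 [-0.426  0.386  1.644  0.508  1.322 -1.294] [ 574.9 -129.6  351.7] tilt 29.76 az 83.7 y [0.762 0.541 0.355] w 13.7 F [-0.3 -0.2 -1.5]
```

View pics/w8.png

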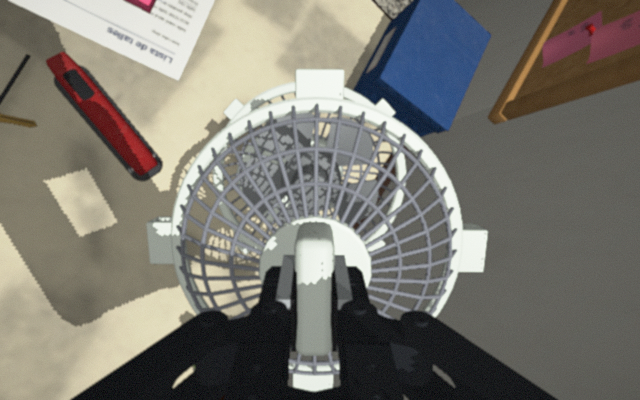

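View pics/s8c.png

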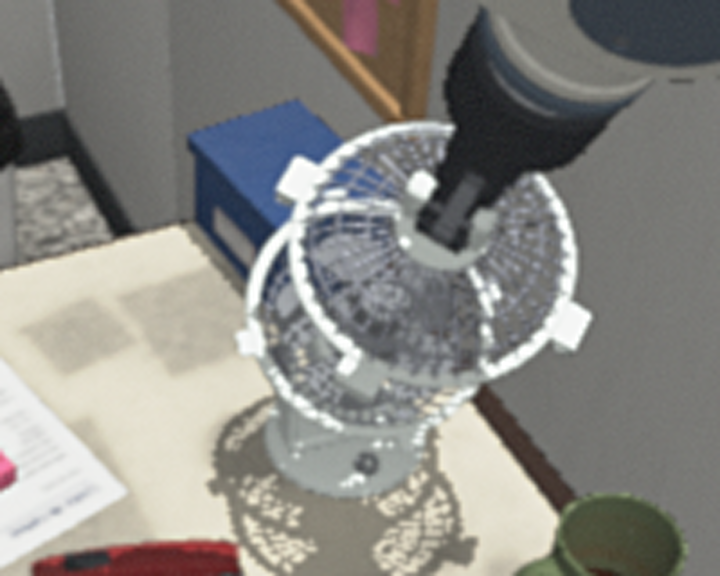

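```bash
cat > gm.py <<'E'
import sys
from fr import *
from scipy.optimize import least_squares
z=np.load(sys.argv[1]+'.npz');C=cloud(z,z['D']);i=z['I'].reshape(-1,3).astype(int)
o=get_obs();T=o['eef_pos'];R=R_of(o)
L=(C.reshape(-1,3)-T)@R
m=(abs(L[:,1])<7)&(abs(L[:,2])<26)&(L[:,0]>35)&(L[:,0]<60)&(i.min(1)>120)
B=L[m];q=np.linalg.lstsq(np.c_[np.ones(len(B)),B[:,1:]],B[:,0],rcond=None)[0]
for _ in range(5):
    r=B[:,0]-(q[0]+B[:,1:]@q[1:]);k=abs(r)<2;q=np.linalg.lstsq(np.c_[np.ones(k.sum()),B[k,1:]],B[k,0],rcond=None)[0]
print('bar top plane',q.round(3),k.sum(),'z range',B[k,2].min().round(1),B[k,2].max().round(1),'y',B[k,1].min().round(1),B[k,1].max().round(1))
# model fit of rim outer silhouette: hooks & rim by depth
lat=np.hypot(L[:,1],L[:,2])
m=(lat>80)&(lat<102)&(L[:,0]>92)&(L[:,0]<132)&(i.min(1)>130);P=L[m]
q=np.array([111.,0,-.1])
for it in range(10):
    r=P[:,0]-(q[0]+P[:,1:]@q[1:]);k=abs(r)<(6 if it<3 else 2.5);q=np.linalg.lstsq(np.c_[np.ones(k.sum()),P[k,1:]],P[k,0],rcond=None)[0]
K=P[k];f=least_squares(lambda c:np.hypot(*(K[:,1:]-c[:2]).T)-c[2],[0,0,90],loss='soft_l1')
print('rim plane',q.round(3),k.sum(),'centre',f.x.round(1),'y range',K[:,1].min(),K[:,1].max(),'z',K[:,2].min(),K[:,2].max())
E
python3 gm.py w7; python3 gm.py w8;python3 gd.py 0 -0.1
```

```text
bar top plane [ 5.2757e+01  3.3000e-02 -1.1800e-01] 3447 z range -24.7 25.7 y -7.0 6.1
rim plane [ 1.17418e+02 -1.40000e-02 -1.18000e-01] 4792 centre [-0.2  4.2 88.2] y range -98.58271133959255 97.39005018536184 z -88.81999402160545 101.96936560257802
guard down-axis world [ 0.121  0.422 -0.898] tilt 26.05 az 74.1 want [ 0.048  0.498 -0.866]
guard x seat angle mod 90 45.1
rot vec needed world deg [4.67 3.52 2.28] in tool [ 0.02  6.27 -0.16]Traceback (most recent call last):
  File "gm.py", line 11, in <module>
    print('bar top plane',q.round(3),k.sum(),'z range',B[k,2].min().round(1),B[k,2].max().round(1),'y',B[k,1].min().round(1),B[k,1].max().round(1))
                                                       ~~~~~~~~~~^^
    return umr_minimum(a, axis, None, out, keepdims, initial, where)
ValueError: zero-size array to reduction operation minimum which has no identity
```

```bash
cat > gt.py <<'E'
import sys
from fr import *
# args: S (tool slope dx/dz of guard plane), then optional goal of rim-underside centre in seat frame
S=float(sys.argv[1])
G0=np.array([585.8,-19.6,153.6])
o=get_obs();R=R_of(o);T=o['eef_pos']
n=np.array([1,0,-S]);n/=np.linalg.norm(n)
top=np.array([52.8,0,0.3])
def w(h): return F.T@(T+R@(top+n*h)-G0)
O=w(80);U=w(69);Bm=w(14)
b=F.T@(R@np.cross(n,[0,1,0]));d=F.T@(R@n)
print('t',round(o['t'],2),'hooksunder',O.round(1),'rimunder',U.round(1),'bar',Bm.round(1),'gx ang',(np.degrees(np.arctan2(b[1],b[0]))%90).round(1),'tilt err',np.degrees(d[:2]).round(2),'tool err',np.degrees((F.T@R[:,0])[:2]).round(2),'toolz F',(F.T@R[:,2]).round(2),'F',(F.T@o['ft_force']).round(1),'w',round(float(o['gripper_width']),1))
if len(sys.argv)>2:
    g=np.array([float(x) for x in sys.argv[2:5]])
    print('shares to put hooksunder at',g,(R.T@F@(g-O)/400).round(3),'| rimunder',(R.T@F@(g-U)/400).round(3),'| bar',(R.T@F@(g-Bm)/400).round(3))
E
python3 gt.py -0.118 0 0 40
```

```text
t 36.1 hooksunder [-2.9 -7.8 96.2] rimunder [ -2.   -6.8 107.1] bar [  2.8  -1.7 161.7] gx ang 45.1 tilt err [-5.02 -5.28] tool err [-0.29 -0.52] toolz F [-0.71 -0.71  0.01] F [-0.5 -0.2 -1.2] w 13.2
shares to put hooksunder at [ 0.  0. 40.] [ 0.14  -0.009 -0.02 ] | rimunder [ 0.168 -0.009 -0.017] | bar [ 0.304 -0.009 -0.001]
```

```bash
python3 -m pendant '[[[0.09,-0.009,-0.02,0,-1],[0.17,-0.009,-0.02,0,-1],[0.19,-0.009,-0.02,0,-1],[0.19,-0.009,-0.02,0,-1]]]' >/dev/null; python3 gt.py -0.118 0 0 3
```

```text
t 36.5 hooksunder [ 1.   0.1 19.9] rimunder [ 2.   1.1 30.8] bar [ 6.8  6.1 85.4] gx ang 45.2 tilt err [-5.   -5.21] tool err [-0.28 -0.45] toolz F [-0.7  -0.71  0.01] F [-0.9  0.7 -1.2] w 13.6
shares to put hooksunder at [0. 0. 3.] [ 0.042 -0.002  0.002] | rimunder [ 0.07  -0.002  0.005] | bar [ 0.206 -0.002  0.021]
```

```bash
python3 shot.py wrist w9; python3 shot.py scene s9; python3 gm.py w9; python3 -c "
import cv2
a=cv2.imread('pics/s9.png')[100:260,240:440];cv2.imwrite('pics/s9c.png',cv2.resize(a,None,fx=3.6,fy=3.6,interpolation=cv2.INTER_CUBIC))"
```

```text
bar top plane [ 5.2716e+01  2.5000e-02 -1.1700e-01] 3508 z range -26.0 24.2 y -7.0 6.4
rim plane [ 1.17404e+02 -1.40000e-02 -1.17000e-01] 5074 centre [-0.2  3.2 88. ] y range -98.18141950624032 97.48917842558697 z -90.77945025914126 101.97121553410538
```

View pics/w9.png

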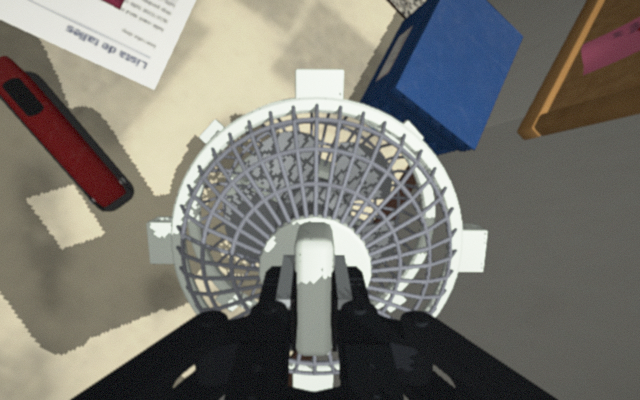

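View pics/s9c.png

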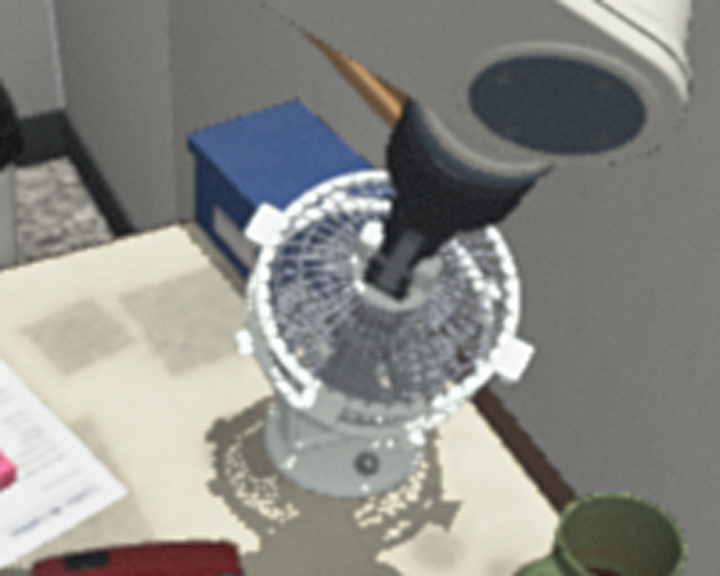

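```bash
python3 - <<'E'
from fr import *
I=cv2.imread('pics/w9.png');z=np.load('w9.npz')
o=get_obs()
# project predicted lugs corners with GS variants
J=cv2.resize(I[50:350,140:500],None,fx=2.2,fy=2.2,interpolation=cv2.INTER_CUBIC)
for G,c in ((np.array([585.8,-19.6,153.6]),(0,0,255)),(np.array([583.5,-20.,153.6]),(0,255,0))):
    def pr(l): 
        p=proj(z,G+F@np.array(l,float));return tuple(((p-[140,50])*2.2).round().astype(int).tolist())
    for a in range(4):
        t=a*np.pi/2
        pts=[]
        for (r,s) in ((84,-8),(92,-8),(92,8),(84,8)):
            pts.append(pr([r*np.cos(t)-s*np.sin(t),r*np.sin(t)+s*np.cos(t),-1]))
        cv2.polylines(J,[np.array(pts)],True,c,1)
    cv2.polylines(J,[np.array([pr([84*np.cos(t),84*np.sin(t),0]) for t in np.linspace(0,6.3,90)])],False,c,1)
    cv2.polylines(J,[np.array([pr([76*np.cos(t),76*np.sin(t),0]) for t in np.linspace(0,6.3,90)])],False,c,1)
cv2.imwrite('pics/w9o.png',J)
E
```

```text
(no output)
```

View pics/w9o.png

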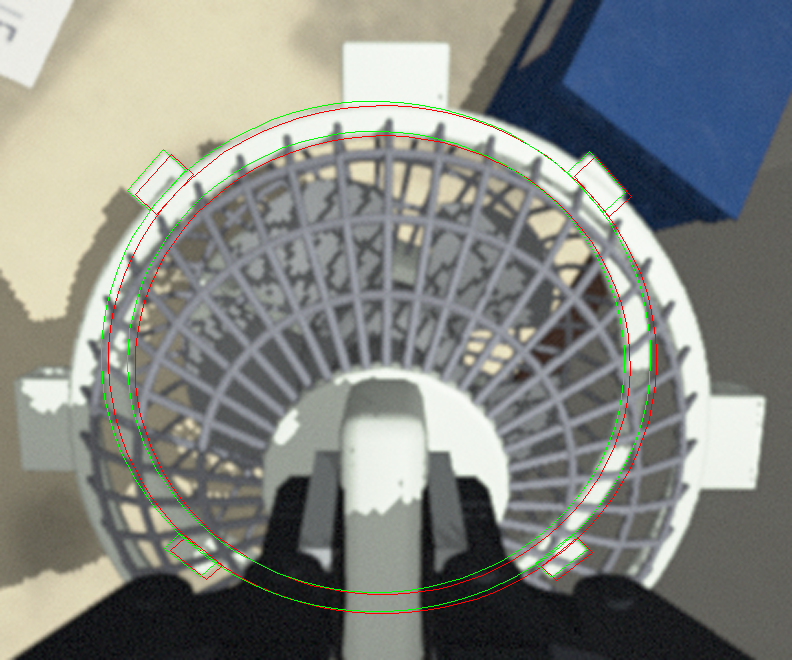

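```bash
python3 gt.py -0.118 -0.7 1.0 4
```

```text
t 36.6 hooksunder [ 0.5 -1.5 21.7] rimunder [ 1.4 -0.4 32.7] bar [ 6.3  4.8 87.2] gx ang 45.2 tilt err [-5.05 -5.4 ] tool err [-0.32 -0.64] toolz F [-0.7  -0.71  0.01] F [-0.4 -0.6 -0.9] w 13.4
shares to put hooksunder at [-0.7  1.   4. ] [ 0.044 -0.007 -0.003] | rimunder [ 0.072 -0.007  0.   ] | bar [ 0.208 -0.007  0.016]
```

```bash
python3 -m pendant '[[[0.015,-0.005,-0.002,0,-1],[0.03,-0.007,-0.003,0,-1],[0.044,-0.007,-0.003,0,-1]]]' >/dev/null; python3 gt.py -0.118 -0.7 1 0; python3 -m pendant '[[[0.005,0,0,0,-1],[0.01,0,0,0,-1]]]' 60 >/dev/null; python3 gt.py -0.118 -0.7 1 0
```

```text
t 36.9 hooksunder [-0.9  1.   4.3] rimunder [ 0.   2.1 15.2] bar [ 4.9  7.3 69.7] gx ang 45.2 tilt err [-5.06 -5.45] tool err [-0.33 -0.69] toolz F [-0.7  -0.71  0.01] F [-0.5  0.5 -1. ] w 13.4
shares to put hooksunder at [-0.7  1.   0. ] [ 0.011  0.    -0.001] | rimunder [0.038 0.    0.003] | bar [0.175 0.    0.019]
t 37.1 hooksunder [-1.1  1.   0. ] rimunder [-0.1  2.1 10.9] bar [ 4.8  7.3 65.5] gx ang 45.2 tilt err [-5.06 -5.44] tool err [-0.33 -0.68] toolz F [-0.7  -0.71  0.01] F [-0.7  0.7 -1.2] w 13.3
shares to put hooksunder at [-0.7  1.   0. ] [ 0.     0.001 -0.001] | rimunder [0.027 0.001 0.003] | bar [0.164 0.001 0.019]
```

```bash
python3 -m pendant '[[[0.006,0,0.003,0,-1],[0.012,0,0.006,0,-1]]]' 40 >/dev/null; python3 gt.py -0.118; python3 -m pendant '[[[0.007,0,0.004,0,-1],[0.012,0,0.007,0,-1]]]'  >/dev/null; python3 gt.py -0.118; python3 gt.py 0 0 0 0
```

```text
t 37.3 hooksunder [-2.6 -1.4 -4.1] rimunder [-1.6 -0.4  6.8] bar [ 3.2  4.9 61.4] gx ang 45.2 tilt err [-5.04 -5.5 ] tool err [-0.31 -0.74] toolz F [-0.7  -0.71  0.01] F [-0.4  0.3 10.5] w 13.6
t 37.5 hooksunder [-4.5 -4.5 -7.8] rimunder [-3.5 -3.4  3.1] bar [ 1.3  2.  57.6] gx ang 45.2 tilt err [-5.03 -5.6 ] tool err [-0.31 -0.84] toolz F [-0.7  -0.71  0.01] F [-0.3 -0.4  9.1] w 13.3
t 37.5 hooksunder [ 2.1  2.2 -8.5] rimunder [2.2 2.3 2.5] bar [ 2.5  3.1 57.5] gx ang 45.3 tilt err [-0.31 -0.84] tool err [-0.31 -0.84] toolz F [-0.7  -0.71  0.01] F [-0.3 -0.4  9.1] w 13.3
shares to put hooksunder at [0. 0. 0.] [-0.021  0.     0.008] | rimunder [0.006 0.    0.008] | bar [0.144 0.    0.008]
```

```bash
python3 -m pendant '[[[0.004,0,0.003,0,-1],[0.009,0,0.007,0,-1]]]' >/dev/null; python3 gt.py 0;  python3 shot.py wrist w10; python3 gm.py w10; python3 shot.py scene s10;python3 -c "
import cv2
a=cv2.imread('pics/s10.png')[100:260,240:440];cv2.imwrite('pics/s10c.png',cv2.resize(a,None,fx=3.6,fy=3.6,interpolation=cv2.INTER_CUBIC))"
```

```text
t 37.7 hooksunder [  0.5  -0.4 -11.1] rimunder [ 0.6 -0.2 -0.1] bar [ 0.8  0.6 54.9] gx ang 45.3 tilt err [-0.26 -0.88] tool err [-0.26 -0.88] toolz F [-0.7  -0.71  0.01] F [-4.1  0.6  5.7] w 13.7
bar top plane [ 5.074e+01  1.900e-02 -4.000e-03] 3574 z range -26.0 24.7 y -7.0 6.8
rim plane [1.14684e+02 7.00000e-03 4.00000e-03] 8474 centre [-0.1  3.1 86.3] y range -98.50706683420547 97.41288566431707 z -98.42841015237549 97.28873819665621
```

View pics/w10.png

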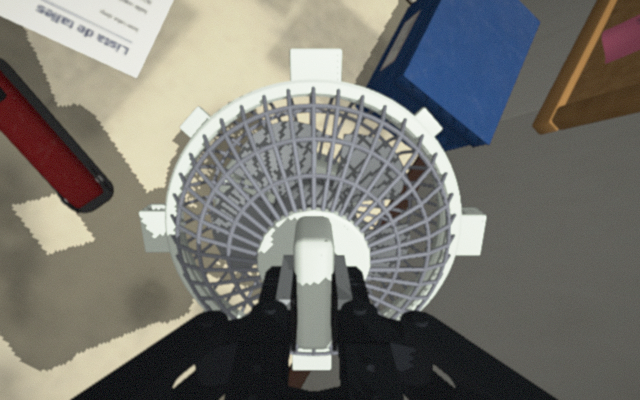

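View pics/s10c.png

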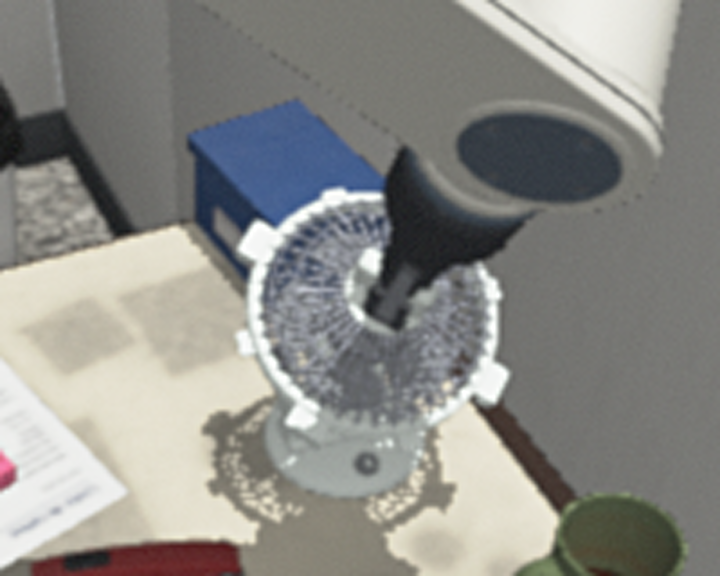

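```bash
sed -i 's/52.8,0,0.3/50.7,0,0/' gt.py; python3 -m pendant '[[[0.003,0,0.0,0,-1],[0.006,0,0.001,0,-1]]]' 60 >/dev/null; python3 gt.py 0; python3 -m pendant '[[[0.003,0,0.0,0,-1],[0.005,0,0.0,0,-1]]]' >/dev/null; python3 gt.py 0 
```

```text
t 38.0 hooksunder [  0.1  -1.  -10.3] rimunder [ 0.2 -0.8  0.7] bar [ 0.5  0.1 55.7] gx ang 45.3 tilt err [-0.31 -0.93] tool err [-0.31 -0.93] toolz F [-0.7  -0.71  0.02] F [ 0.5  6.8 23.1] w 13.4
t 38.2 hooksunder [  0.1  -1.  -10.3] rimunder [ 0.2 -0.9  0.7] bar [ 0.5  0.  55.7] gx ang 45.3 tilt err [-0.32 -0.95] tool err [-0.32 -0.95] toolz F [-0.7  -0.71  0.02] F [-0.4  8.6 26.5] w 13.1
```

```bash
python3 -m pendant '[[[0.001,0,0,0.06,-1],[0.001,0,0,0.13,-1],[0.001,0,0,0.2,-1]]]' 80 >/dev/null; python3 gt.py 0; python3 s.py
```

```text
t 38.5 hooksunder [ -0.6  -0.8 -10.1] rimunder [-0.6 -0.7  0.9] bar [-0.2  0.2 55.9] gx ang 27.1 tilt err [-0.41 -0.93] tool err [-0.41 -0.93] toolz F [-0.89 -0.46  0.01] F [-4.7  2.4  7.4] w 13.6
38.5 [-0.347  0.475  1.749  0.568  1.111 -1.028] [578.8 -79.2 258.1] tilt 29.6 az 82.6 y [0.923 0.303 0.238] w 13.6 F [-3.2 -7.5  4. ]
```

```bash
python3 -m pendant '[[[0.001,0,0,0.07,-1],[0.001,0,0,0.14,-1],[0.001,0,0,0.2,-1]]]' >/dev/null; python3 gt.py 0; python3 -c "
from h import *
print(get_obs()['ft_torque'])"; python3 -m pendant '[[[0.001,0,0,0.05,-1],[0.001,0,0,0.08,-1]]]' >/dev/null; python3 gt.py 0; python3 -c "
from h import *
print(get_obs()['ft_torque'])"
```

```text
t 38.8 hooksunder [ -1.4  -0.5 -10.1] rimunder [-1.4 -0.3  0.9] bar [-0.9  0.5 55.9] gx ang 9.0 tilt err [-0.49 -0.89] tool err [-0.49 -0.89] toolz F [-0.99 -0.16  0.01] F [-3.8  3.4  6.8] w 13.7
[-0.60705993  0.78293481  0.82632401]
t 39.0 hooksunder [ -2.2  -0.1 -10.1] rimunder [-2.1  0.1  0.9] bar [-1.5  0.9 55.9] gx ang 1.6 tilt err [-0.56 -0.84] tool err [-0.56 -0.84] toolz F [-1.   -0.03  0.01] F [-3.7  2.3  7.2] w 13.5
[-0.5058789   0.86633148  0.853246  ]
```

```bash
python3 -m pendant '[[[0.001,0,0,0.03,-1],[0.001,0,0,0.04,-1]]]' >/dev/null; python3 gt.py 0; python3 -c "
from h import *
print(get_obs()['ft_torque'])"; python3 shot.py wrist w11; python3 gm.py w11; python3 shot.py scene s11;python3 -c "
import cv2
a=cv2.imread('pics/s11.png')[100:260,240:440];cv2.imwrite('pics/s11c.png',cv2.resize(a,None,fx=3.6,fy=3.6,interpolation=cv2.INTER_CUBIC))"
```

```text
t 39.2 hooksunder [ -1.7   0.3 -10.1] rimunder [-1.6  0.4  0.9] bar [-1.1  1.2 55.9] gx ang 88.1 tilt err [-0.53 -0.79] tool err [-0.53 -0.79] toolz F [-1.    0.03  0.01] F [1.5 2.7 6.2] w 13.6
[0.21963936 0.14581679 1.47820812]
bar top plane [5.1046e+01 3.4000e-02 2.0000e-03] 3447 z range -25.8 25.3 y -7.0 6.4
rim plane [1.15049e+02 1.60000e-02 1.30000e-02] 8237 centre [ 0.   3.4 86.6] y range -99.90615993985848 96.59391663745623 z -98.55702268128003 97.97097208917984
```

View pics/w11.png

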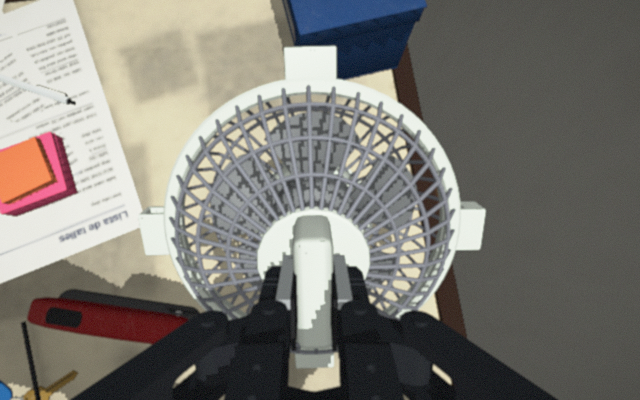

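View pics/s11c.png

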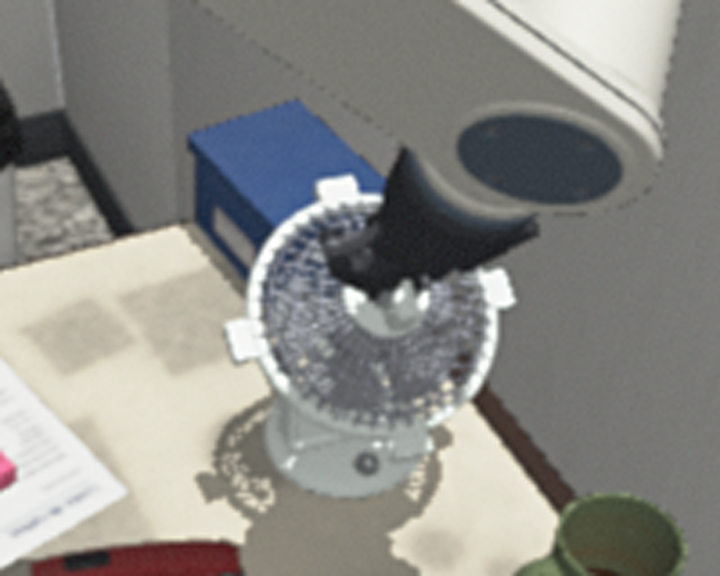

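```bash
python3 -m pendant '[[[0,0,0,-0.01,-1],[0,0,0,-0.01,0],[0,0,0,-0.01,1],[0,0,0,-0.01,1],[0,0,0,-0.01,1],[-0.08,0,0,-0.01,1],[-0.18,0,0,-0.01,1],[-0.3,0,0,-0.01,1],[-0.42,0,0,-0.01,1],[-0.42,0,0,-0.01,1]]]' >/dev/null; python3 s.py; python3 shot.py wrist w12; python3 shot.py scene s12; python3 -c "
import cv2
a=cv2.imread('pics/s12.png')[100:340,240:440];cv2.imwrite('pics/s12c.png',cv2.resize(a,None,fx=2.4,fy=2.4,interpolation=cv2.INTER_CUBIC))"
python3 - <<'E'
from fr import *
from scipy.optimize import least_squares
z=np.load('w12.npz');C=cloud(z,z['D']);i=z['I'].reshape(-1,3).astype(int)
G0=np.array([584.2,-19.8,153.6]);L=(C.reshape(-1,3)-G0)@F
lat=np.hypot(L[:,0],L[:,1])
B=L[(lat<40)&(L[:,2]>66)&(L[:,2]<73)&(i.min(1)>110)]
print('bar top (exp z 69)',len(B),np.median(B,0).round(1),cv2.minAreaRect(B[:,:2].astype(np.float32)))
P=L[(lat>80)&(lat<104)&(L[:,2]>-6)&(L[:,2]<16)&(i.min(1)>130)]
q=np.array([7.,0,0])
for it in range(10):
    r=P[:,2]-(q[0]+P[:,:2]@q[1:]);k=abs(r)<(6 if it<3 else 2.5);q=np.linalg.lstsq(np.c_[np.ones(k.sum()),P[k,:2]],P[k,2],rcond=None)[0]
print('rim plane',q.round(3),'rad tilt',np.hypot(*q[1:]).round(3))
E
```

```text
40.3 [-0.481  0.337  1.572  0.485  1.432 -0.482] [ 569.5 -164.9  410.3] tilt 29.26 az 81.7 y [ 0.993 -0.119  0.014] w 85.5 F [ 0.2 -0.2  0.4]
bar top (exp z 69) 987 [-0.3  0.4 69.2] ((-1.5370140075683594, 0.3150453567504883), (15.830403327941895, 50.65995788574219), 89.58509826660156)
rim plane [ 5.494e+00 -4.000e-03  1.000e-03] rad tilt 0.004
```

View pics/w12.png

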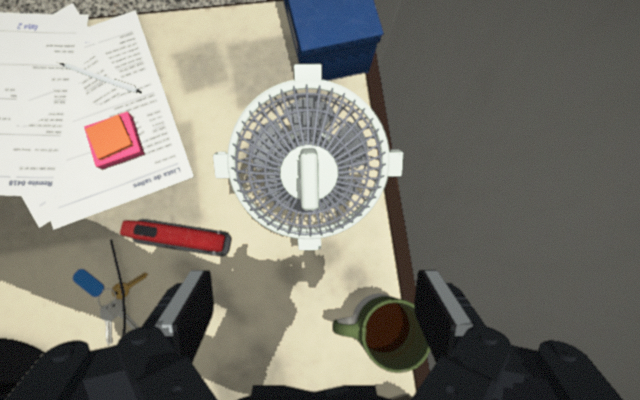

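View pics/s12c.png

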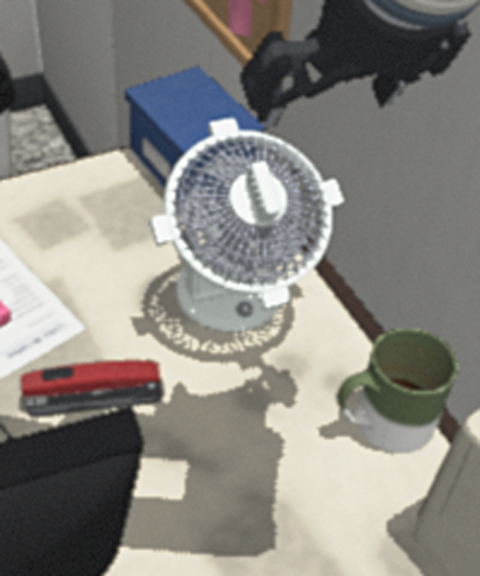

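```bash
python3 -c "
from bench import robot
print(robot.sign_off())"
```

```text
the job is handed in; nothing more can be done
None
```

The rotor and the front guard are both on the fan, and I handed the job in at about 40 s of the 64 s allowed. No verdict was reported.

**Tilting the tool:** The interface only turns the tool about its own x axis. I leaned it the 30° to the motor axis by commanding poses just past the arm's outer reach. I brought it upright again the same way at its inner reach.

**Rotor:**
- I gripped it by the nose, matched it to the drive teeth and pushed it home against the flange at about 46 N.
- In the wrist picture afterwards, the nose stood 30.0 mm beyond the ring face (expected 30) and within about 1 mm of the ring's centre.
- I did not measure the rotor again once the guard covered it.

**Guard:**
- It had pivoted about 7° in the grip. It squared itself when pressed onto the ring, and I then turned it clockwise about 45° to the stop.
- After release, the bar top was 69.2 mm above the ring face (expected 69).
- The bar lay within 0.5° of locked, the tilt was 0.004 rad, and the centre was within about 2 mm.

**Other things:** The mug, box and stapler looked undisturbed in the last pictures. The open gripper was well clear of everything.

**What disagreed:**
- The fan's yaw came out at 84.5°, not the 25 to 60° in the description. I used the measured value, and both parts seated with it.
- The camera and arm readings of the motor axis differed by about 2 mm.
- The wrist force sensor read about 113 N for a moment (limit 120 N) when the arm reached its joint limit quickly at the first tilt. I approached that limit slowly the second time.

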